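# Lay the half-soles on the warmer and reset its trip lever

### The job

Lay the two half-soles on the sole warmer, one squarely on each pad, smooth cement face up and ribbed tread down, rounded toe to the rounded end of the pad; a sole that lies tread up must be turned over. Only when both lie there released, reset the warmer's tripped lever: push it fully off, towards the round stud, then fully on, towards the raised bar. Do not disturb the shoe, the tin, the brush pot or the hammer.

Things in the scene. Friction and masses are not known exactly. Their poses are not given: they have to be found in the camera images.
- sole_a_mid (a point): Centre (half-way up) of a stiff tan half-sole, 100 long, 62 wide, 24 mm thick, 0.1 kg. x to its straight waist end (flat 62 x 24 mm; it can stand on it), -x to the rounded toe (radius 31). Sides straight from the waist to 19 mm toeward of centre. z out of the smooth cement face; the other face, the tread, has four ribs 5 mm high (in the 24). Lies tread up or down.
- sole_a_toe (a point): Tip of that sole's toe, 50 mm from its centre along its -x, half-way up; axes as the sole's.
- sole_b_mid (a point): Centre of the other half-sole: same shape, size and axes; either sole may go on either pad. May lie tread up or down.
- sole_b_toe (a point): Tip of the toe of the other sole, as for the first.
- pad1 (a point): Centre of the top of one warmer pad, 28 mm above the bench. The warmer: fixed grey plate 150 x 270 x 14 mm with two aluminium pads on it, 14 mm high, 86 x 46 mm, side by side, each a half-sole outline that a sole overhangs by 7 to 8 mm all round. x to the pad's straight end, -x to its rounded toe end, z up. A sole lying right has its centre 12 mm above this.
- pad1_toe (a point): Where the tip of the toe belongs on that pad: 50 mm from the pad's centre along its -x, at pad top height.
- pad2 (a point): Centre of the top of the other pad, 120 mm along -y from the first; same axes and size.
- pad2_toe (a point): Where the tip of the toe belongs on the second pad, as for the first.
- trip_pivot (a point): Axis of the trip lever, at the middle of the fixed grey trip box (130 x 75 x 45 mm high), 40 mm above the bench. x points to the 'on' side (raised steel bar on the box top), -x to the 'off' side (round steel stud); the lever swings in this x-z plane.
- trip_knob (a point): Middle of the black knob (20 mm thick, 30 mm long) on the lever, 75 mm from the pivot; the knob's end is 82 mm from the pivot. About 2 N at the knob moves the lever.
- trip (a joint): Lever angle in rad: 0 fully off (leaning 0.5 rad from upright to the stud's side), 1.0 fully on (leaning 0.5 rad to the bar's side), tripped about half-way. It stays where it is left; stops at both ends.
- tin: Glue tin, 76 mm across, 100 mm high, loose; origin at the centre of its underside. Not to be disturbed.
- brushes: Steel pot of brushes, 72 mm across, 90 mm high, brushes to 190 mm, loose; origin at the centre of its underside. Not to be disturbed.
- shoe: Sneaker 270 x 95 mm, 115 mm high, loose, toe to its -x; origin at the centre of its underside. Not to be disturbed.
- hammer: Hammer lying flat, loose, 260 mm long, head 88 mm across, 26 mm high; origin at its middle on the bench, handle to its -x, head to +x. Not to be disturbed.
Things that resemble listed ones, but are neither listed nor needed, are in the scene too. What is meant by the part that bears trip_pivot is not blue, and is the smaller of those in its own colour.

How it is judged:
By the outcome, as a careful person would: the job done as asked, in the order asked, and still so for the second after the job is handed in, with the robot touching nothing.
It also fails if it takes over 72 s, if anything falls off the work surface, if the arm or the gripper's body presses on something with over 40 N, if the wrist force passes 120 N, or if a joint passes its speed limit or range.

### The arm

A 6-joint arm with a two-finger parallel gripper is mounted at the origin on the work surface. World frame = base frame: x ahead of the robot, y to its left, z up, the work surface at z = 0. Lengths are in m, angles in rad, forces in N, time in s.
With the tool pointing down it reaches from about 0.275 to 0.75 m from the base axis. Payload 10.2 kg.
Tool frame: the origin (TCP) lies midway between the tips of the shut fingers; the grasp point (between the pads) lies 19 mm behind it; z points along the fingers, y is the direction in which the jaws open and shut (so a half turn about z gives the same grasp; the last joint's range is limited). The gripper opens to 88 mm and grips with 3 to 60 N. Pads are 18 mm wide; open, the fingers measure 123 mm over their backs; the gripper's body (75 mm by 187 mm) begins 45 mm behind the grasp point.
Start: joints at [-1.401, 0.313, 1.498, -0, 1.331, -0.223], TCP at [0.201, -0.485, 0.239] pointing down, gripper open.
Joint ranges: [-2.94, 2.94], [-0.97, 2.17], [0.19, 2.56], [-1.23, 4.37], [0.02, 3.11], [-2.88, 2.88]. Speed limits (rad/s): [2.39, 2.39, 3.01, 3.14, 3.14, 3.14].

### API

Orientations are given as a rotation vector (axis times angle).
In Python, from rig import state, camera, sign_off gives the robot as it stands.
- The arm moves only by the tool jog_arm, never from a script. Its argument "motion" is one flat list of numbers, 6 for each row, row after row: the shift along the tool's x, y, z in cm, then the turn, a rotation vector about the tool's x, y, z in degrees. A call has 1 to 20 rows; each row is the pose to reach, as a shift and turn from the pose measured when the call began, along the tool's axes at that moment; what a row does not reach only later rows make up. A row lasts 1/10 s, in which the tool goes at most 50 mm and 8.59 degrees, less where a joint would pass 70% of its speed; a pose out of reach is approached as far as the arm can. A call with a gripper value outside its range is refused whole. "claw" is the finger opening in cm, from 0 to 8.81, set as the call begins (left out, the last holds). The fingers move at their own pace and stop on an object; the grip force is fixed at half the most. Time passes only in rows, so rows that repeat a pose let the fingers close. It gives the time, the measured TCP pose, the force and the opening at its end, in the units of the state.
- state(): the state, without advancing time (a new reading comes with each control period).
- camera(name): name is "scene" or "top" or "wrist"; returns a dict with "color" (480x640x3 uint8, red, green, blue), "vfov" (degrees; the focal length in pixels is half the picture's height over the tangent of half this angle, whatever the lens; pixels are square), "cx", "cy" (the principal point, pixels), "xyz" and "attitude" of the camera in the world; the wrist camera has in their place "T_tool_cam" (4x4, takes a point from camera to tool coordinates, whose origin is the TCP and whose axes are the flange's). Camera axes: x right, y up, looking along -z (the intrinsics and any distortion apply to the point x, -y, -z); pixel columns grow to the right and rows downward; lengths in m; the calibration is good to about 2 mm. The wrist camera is an equidistant fisheye: a pixel r from the principal point sees the ray r / f radians off the axis. A picture is of the moment at which its call begins: read the wrist's pose just before it. There is no depth.
- sign_off(): hands the job in, once; it reports no verdict.
The state is a dict: "t": time; "q": joint angles; "dq": joint speeds; "joint_efforts": joint torques, N m; "eef_pos": TCP position; "eef_rot": TCP orientation; "force": force on the tool from outside, world axes, zero at the start; "moment": the same for the moment, N m; "opening": finger opening in m.
Only numpy, scipy, OpenCV 4.12 (cv2) and the standard library are available. Lean on these libraries where they do the work, as an engineer would, in place of code of your own. Each camera call takes 0.05 s, during which the arm holds its last target.

## Working session

There is one attempt and no reset: what is moved stays moved. The work goes in short steps, Python scripts to look and compute and a tool call to move; the robot and the scene stay as the last step left them, time stands still between calls to the robot, and variables do not carry over. Pictures are saved under pics/ and viewed, and the job is handed in when it is done.

Besides the shell and the picture viewer there is one more tool, called after "Call:" by a JSON object that holds its "method" and its "body". jog_arm: Moves the arm, as the interface text tells. Its arguments: {"type":"object","properties":{"motion":{"type":"array","items":{"type":"number"}},"claw":{"type":"number"}},"required":["motion"]}

```bash
ls; mkdir -p pics
python3 - <<'E'
from rig import state,camera
import cv2
s=state();print(s)
for n in("scene","top","wrist"):
    c=camera(n);cv2.imwrite(f"pics/{n}0.png",c["color"][:,:,::-1]);print({k:v for k,v in c.items() if k!="color"})
E
```

```text
pics
{'t': 0.0, 'q': array([-1.40138959e+00,  3.13429203e-01,  1.49841510e+00, -5.47219842e-06,
        1.33098924e+00, -2.23410888e-01]), 'dq': array([ 0.00051678,  0.00041347, -0.00036272,  0.00161674,  0.00056982,
        0.00039786]), 'joint_efforts': array([ 1.64411445e-03, -4.02210331e+01, -2.52266389e+01,  6.95597171e-02,
        3.52962606e-02, -6.93627180e-05]), 'eef_pos': array([ 0.2009074 , -0.48477985,  0.23817998]), 'eef_rot': array([-3.07997437e+00, -6.12836859e-01, -4.42627308e-05]), 'force': array([-0.17602834,  0.56703123, -0.66610384]), 'moment': array([-0.00914341,  0.00371038,  0.02104107]), 'opening': 0.08791665697506847}
{'vfov': 57.31043808984501, 'cx': 323.9085787058386, 'cy': 247.8741935369313, 'xyz': array([1.19927545, 0.49856705, 1.09957858]), 'attitude': array([0.39994416, 0.70091161, 2.06493621])}
{'vfov': 45.217697163943015, 'cx': 315.1393894634236, 'cy': 241.67057314267234, 'xyz': array([0.36118859, 0.06818261, 1.37542319]), 'attitude': array([ 0.09530026, -0.10492328, -1.58224204])}
{'vfov': 65.70646984690485, 'cx': 321.2500378334319, 'cy': 242.0127373079593, 'T_tool_cam': array([[-1.22685433e-04,  9.51732255e-01,  3.06929470e-01,
         7.92860370e-02],
       [ 9.99999653e-01,  3.69574577e-04, -7.46264786e-04,
         1.08872501e-03],
       [-8.23677596e-04,  3.06929272e-01, -9.51731970e-01,
        -1.46321577e-01],
       [ 0.00000000e+00,  0.00000000e+00,  0.00000000e+00,
         1.00000000e+00]])}
```

View pics/top0.png

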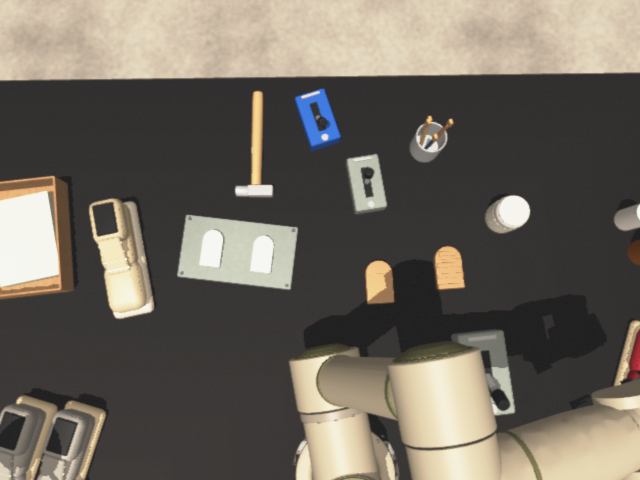

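View pics/scene0.png

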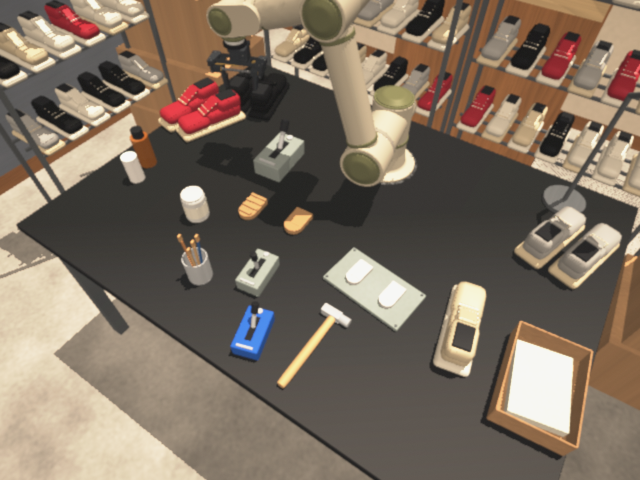

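View pics/wrist0.png

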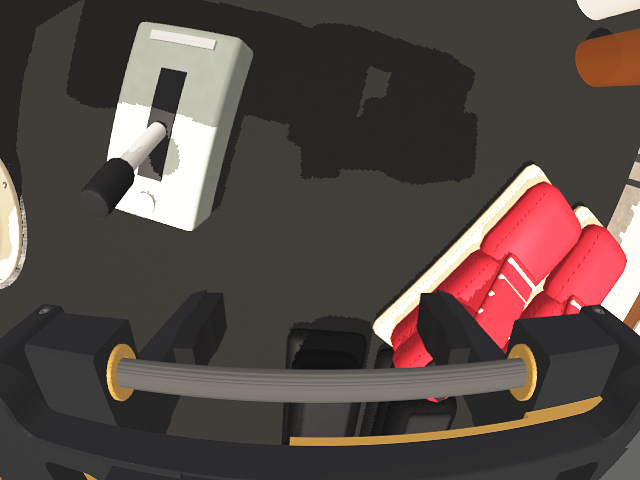

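Top view: trip box is the small grey one at (366,184), with the bar at its top and the stud at its bottom. The warmer is at (240,252). There's a smooth-up sole at (380,282) and a tread-up sole at (449,268). The blue box at (318,120) and the big grey one at (485,370) are lookalikes.

```bash
cat > h.py <<'E'
import numpy as np, cv2
from scipy.spatial.transform import Rotation as R
def f_of(c): return 240/np.tan(np.radians(c["vfov"])/2)
def pose(c,s=None):
    if "xyz" in c: return R.from_rotvec(c["attitude"]).as_matrix(),np.array(c["xyz"])
    T=c["T_tool_cam"];Rt=R.from_rotvec(s["eef_rot"]).as_matrix()
    return Rt@T[:3,:3],Rt@T[:3,3]+s["eef_pos"]
def ray(c,uv,s=None):
    f=f_of(c);u=np.atleast_2d(uv).astype(float);x=u[:,0]-c["cx"];y=u[:,1]-c["cy"]
    if "xyz" in c: d=np.c_[x/f,-y/f,-np.ones(len(x))]
    else:
        r=np.hypot(x,y);t=r/f;k=np.where(r>1e-9,np.sin(t)/np.maximum(r,1e-9),1/f);d=np.c_[x*k,-y*k,-np.cos(t)]
    Rm,p=pose(c,s);return d@Rm.T,p
def px2w(c,uv,z,s=None):
    d,p=ray(c,uv,s);return p+d*((z-p[2])/d[:,2])[:,None]
def w2px(c,X,s=None):
    Rm,p=pose(c,s);v=(np.atleast_2d(X)-p)@Rm;f=f_of(c);x,y,zz=v[:,0],-v[:,1],-v[:,2]
    if "xyz" in c: return np.c_[c["cx"]+f*x/zz,c["cy"]+f*y/zz]
    r=np.hypot(x,y);t=np.arctan2(r,zz);return np.c_[c["cx"]+f*t*x/r,c["cy"]+f*t*y/r]
def outline(L,W,z,n=20):
    r=W/2;xc=-(L/2-r);a=np.linspace(np.pi/2,3*np.pi/2,n)
    return np.r_[[[L/2,-r,z],[L/2,r,z]],np.c_[xc+r*np.cos(a),r*np.sin(a),0*a+z]]
def place(P,x,y,yaw):
    c,s=np.cos(yaw),np.sin(yaw);return np.c_[x+c*P[:,0]-s*P[:,1],y+s*P[:,0]+c*P[:,1],P[:,2]]
E
python3 - <<'E'
from h import *
from rig import camera
c=camera("top")
for n,uv,z in [("soleA",(380,282),.024),("soleB",(449,268),.024),("padL",(212,248),.028),("padR",(262,254),.028),("trip",(366,184),.045),("tin",(514,211),.1),("pot",(428,150),.0),("hamhead",(254,191),.02),("blue",(318,120),.045)]:
    print(n,px2w(c,uv,z).round(3))
im=c["color"][140:330,160:520,::-1]
cv2.imwrite("pics/topz.png",cv2.resize(im,None,fx=2.2,fy=2.2,interpolation=cv2.INTER_CUBIC))
E
```

```text
soleA [[ 0.437 -0.092  0.024]]
soleB [[ 0.467 -0.255  0.024]]
padL [[0.522 0.301 0.028]]
padR [[0.506 0.184 0.028]]
trip [[ 0.667 -0.063  0.045]]
tin [[ 0.588 -0.389  0.1  ]]
pot [[ 0.761 -0.222  0.   ]]
hamhead [[0.659 0.203 0.02 ]]
blue [[0.825 0.048 0.045]]
```

View pics/topz.png

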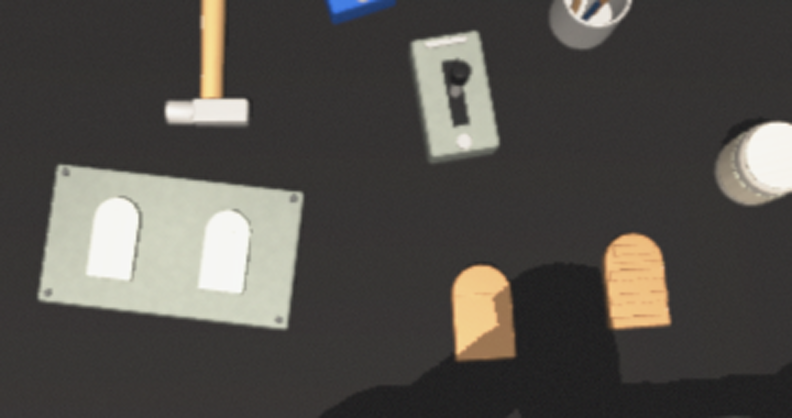

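```bash
cat >> h.py <<'E'
def toolR(yaw,tilt=0):
    # yaw: direction of tool x heading (deg) at tilt 0; tilt: rotate about tool y (deg)
    a=np.radians(yaw);x=np.array([np.cos(a),np.sin(a),0]);z=np.array([0,0,-1.]);y=np.cross(z,x)
    return np.c_[x,y,z]@R.from_euler('y',tilt,degrees=True).as_matrix()
def delta(s,p,Rt):
    R0=R.from_rotvec(s["eef_rot"]).as_matrix()
    d=R0.T@(np.array(p)-s["eef_pos"])*100
    w=np.degrees(R.from_matrix(R0.T@Rt).as_rotvec())
    n=max(np.linalg.norm(d)/5,np.linalg.norm(w)/8.59)
    print("delta",d.round(2).tolist(),w.round(1).tolist(),"rows",round(n,1));return d,w
E
python3 - <<'E'
from h import *
from rig import camera,state
s=state();print(R.from_rotvec(s["eef_rot"]).as_matrix().round(3))
for n in("top","scene"):
    c=camera(n);im=c["color"].astype(int)
    if n=="top":
        o=(im[:,:,0]>im[:,:,2]+25)
        for (a,b,x,y) in [(360,400,255,310),(430,470,240,295)]:
            m=np.argwhere(o[x:y,a:b]);print(m.mean(0)+[x,a],len(m))
for yaw in(0,180,-90): delta(s,[.40,-.17,.30],toolR(yaw))
E
```

```text
[[ 0.924  0.383 -0.   ]
 [ 0.383 -0.924  0.001]
 [ 0.    -0.001 -1.   ]]
[282.68320279 378.83289817] 1149
[268.46666667 448.35641026] 1170
delta [30.45, -21.48, -6.14] [-0.0, -0.0, 22.5] rows 7.6
delta [30.45, -21.48, -6.14] [0.0, -0.1, -157.5] rows 18.3
delta [30.45, -21.48, -6.14] [-0.0, 0.0, 112.5] rows 13.1
```

Call:
{"method": "jog_arm", "body": {"motion": [27.7, -20.3, -6, 0, 0, 22.5, 27.7, -20.3, -6, 0, 0, 22.5, 27.7, -20.3, -6, 0, 0, 22.5, 27.7, -20.3, -6, 0, 0, 22.5, 27.7, -20.3, -6, 0, 0, 22.5, 27.7, -20.3, -6, 0, 0, 22.5, 27.7, -20.3, -6, 0, 0, 22.5, 27.7, -20.3, -6, 0, 0, 22.5, 27.7, -20.3, -6, 0, 0, 22.5, 27.7, -20.3, -6, 0, 0, 22.5, 27.7, -20.3, -6, 0, 0, 22.5]}}

```text
t: 1.4
eef_pos: [0.3786, -0.1924, 0.2983]
eef_rot: [-3.141, 0.003, 0.001]
force: [-0.8, -0.3, 0.5]
opening: 0.0881
```

```bash
cat > snap.py <<'E'
import sys,pickle
from rig import state,camera
import cv2
n,cam=sys.argv[1],sys.argv[2]
s=state();c=camera(cam);pickle.dump((s,c),open(n+".pkl","wb"))
cv2.imwrite(f"pics/{n}.png",c["color"][:,:,::-1]);print(s["t"],s["eef_pos"].round(4),s["eef_rot"].round(3),s["force"].round(1),s["q"].round(2),round(s["opening"],4))
E
python3 snap.py w1 wrist
```

```text
1.4 [ 0.3786 -0.1924  0.2983] [-3.141e+00  3.000e-03  1.000e-03] [-0.8 -0.3  0.5] [-0.75  0.05  1.66  0.    1.43  0.83] 0.0881
```

View pics/w1.png

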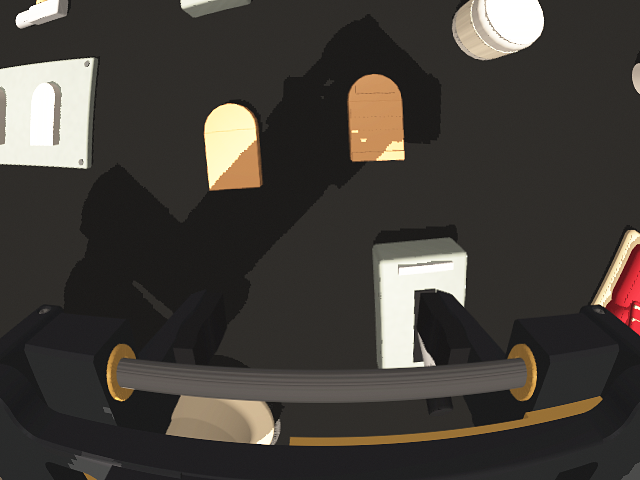

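```bash
cat > fit.py <<'E'
from h import *
import pickle
from scipy.optimize import minimize
def fitpoly(c,s,mask,L,W,zt,x0,zb=None):
    # IoU fit of projected outline (hull of top & bottom outlines) to mask
    pts=[outline(L,W,zt)]+([outline(L,W,zb)] if zb is not None else [])
    def cost(v):
        uv=np.concatenate([w2px(c,place(P,v[0],v[1],v[2]),s) for P in pts])
        h=cv2.convexHull((uv*16*4).round().astype(np.int32).reshape(-1,1,2)) # 4x supersample
        ctr=(uv.mean(0)).astype(int)
        m=np.zeros((480*2,640*2),np.uint8);cv2.fillPoly(m,[(h//2).astype(np.int32)],1,cv2.LINE_8,4)
        M=mask
        return 1-(m&M).sum()/max((m|M).sum(),1)
    best=None
    for dy in (0,.05,-.05):
        r=minimize(cost,[x0[0],x0[1],x0[2]+dy],method="Nelder-Mead",options=dict(initial_simplex=np.array([x0,np.array(x0)+[.006,0,0],np.array(x0)+[0,.006,0],np.array(x0)+[0,0,.06]])+[0,0,dy],xatol=1e-5,fatol=1e-6,maxiter=300))
        if best is None or r.fun<best.fun: best=r
    return best.x,best.fun
def mask_of(c,kind,roi):
    im=cv2.resize(c["color"],(1280,960),interpolation=cv2.INTER_LINEAR).astype(int);x0,y0,x1,y1=[2*k for k in roi]
    if kind=="sole": b=(im[:,:,0]>im[:,:,2]+20)
    else: b=(im.min(2)>215)
    m=np.zeros(b.shape,np.uint8);m[y0:y1,x0:x1]=b[y0:y1,x0:x1]
    m=cv2.morphologyEx(m,cv2.MORPH_CLOSE,np.ones((9,9),np.uint8))
    n,l,st,_=cv2.connectedComponentsWithStats(m);return (l==1+np.argmax(st[1:,4])).astype(np.uint8)
E
python3 - <<'E'
from fit import *
s,c=pickle.load(open("w1.pkl","rb"))
for n,roi,x0 in [("A",(190,90,275,200),(.437,-.092,np.pi)),("B",(335,60,415,175),(.467,-.255,np.pi))]:
    m=mask_of(c,"sole",roi);v,fn=fitpoly(c,s,m,.1,.062,.024,x0,0);print(n,v.round(4),np.degrees(v[2]),fn)
print(px2w(c,[(375,245),(465,245),(375,370)],.06,s))
im=c["color"][60:210,180:430,::-1]
cv2.imwrite("pics/w1z.png",cv2.resize(im,None,fx=3.2,fy=3.2,interpolation=cv2.INTER_CUBIC))
E
```

```text
A [ 0.438  -0.0893  3.1813] 182.27353871564858 0.011082174322602056
B [ 0.4693 -0.2555  3.2054] 183.6544481496273 0.01253051261187954
[[ 0.33066583 -0.25256578  0.06      ]
 [ 0.33028622 -0.35859377  0.06      ]
 [ 0.16037008 -0.26260575  0.06      ]]
```

View pics/w1z.png

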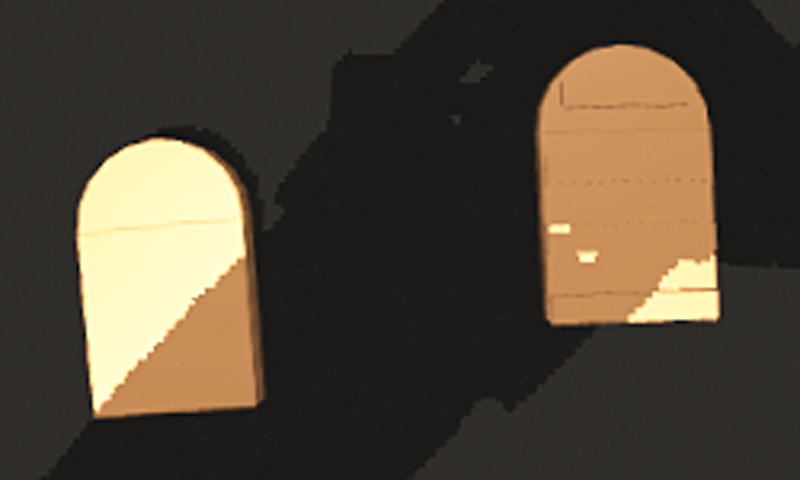

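Call:
{"method": "jog_arm", "body": {"motion": [7, -28, 0, 0, 0, 0, 7, -28, 0, 0, 0, 0, 7, -28, 0, 0, 0, 0, 7, -28, 0, 0, 0, 0, 7, -28, 0, 0, 0, 0, 7, -28, 0, 0, 0, 0, 7, -28, 0, 0, 0, 0, 7, -28, 0, 0, 0, 0, 7, -28, 0, 0, 0, 0]}}

```text
t: 2.35
eef_pos: [0.4492, 0.0861, 0.2984]
eef_rot: [-3.141, 0.006, 0.001]
force: [-0.7, 0.1, -0.7]
opening: 0.0881
```

```bash
python3 snap.py w2 wrist
```

```text
2.35 [0.4492 0.0861 0.2984] [-3.141e+00  6.000e-03  1.000e-03] [-0.7  0.1 -0.7] [-0.07  0.12  1.58  0.    1.44  1.51] 0.0881
```

View pics/w2.png

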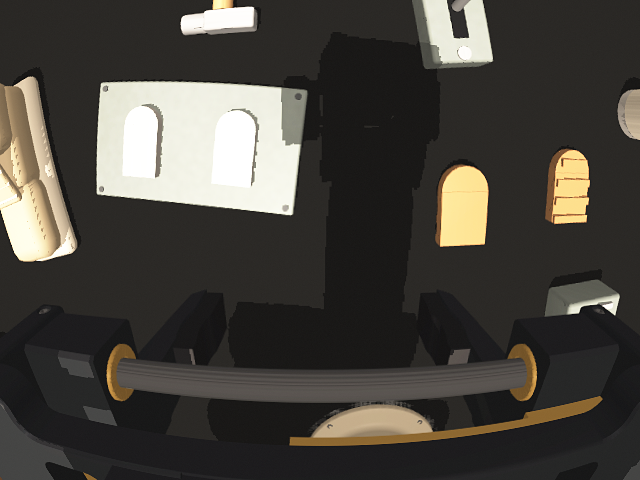

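Both pads are clear at (141,142) and (234,148), and B's ribs show at (570,186). Next I'll fit the pads and re-fit A.

Run:
```python
from fit import *
s,c=pickle.load(open("w2.pkl","rb"))
im=c["color"];print(im[100],) if 0 else None
print(im[140,140],im[140,180],im[140,234],im[178,141])
for n,roi,x0,L,W,zt,zb,k in [("A",(425,155,500,255),(.438,-.089,3.18),.1,.062,.024,0,"sole"),("B",(535,140,600,235),(.469,-.255,3.18),.1,.062,.024,0,"sole"),("L",(115,95,170,190),(.52,.30,3.05),.086,.046,.028,None,"pad"),("R",(205,100,265,195),(.505,.184,3.05),.086,.046,.028,None,"pad")]:
    m=mask_of(c,k,roi);v,fn=fitpoly(c,s,m,L,W,zt,x0,zb);print(n,v.round(4),np.degrees(v[2]).round(1),round(fn,3),m.sum())
z=c["color"][80:220,90:320,::-1];cv2.imwrite("pics/w2z.png",cv2.resize(z,None,fx=3.4,fy=3.4,interpolation=cv2.INTER_CUBIC))
```

```text
[255 255 254] [243 243 231] [255 255 255] [237 238 224]
A [ 0.4374 -0.0913  3.1795] 182.2 0.019 15687
B [ 0.469  -0.2568  3.1983] 183.2 0.038 11787
L [0.5256 0.305  3.022 ] 173.1 0.526 18661
R [0.514  0.1809 2.9697] 170.2 0.5 22701
```

View pics/w2z.png

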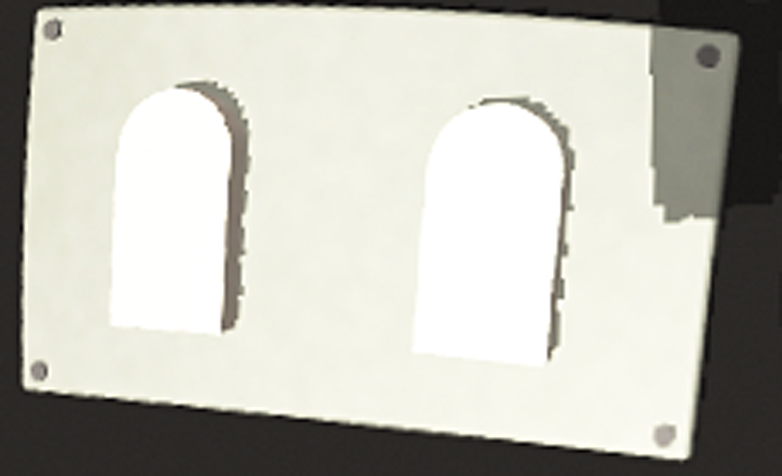

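```bash
sed -i 's/b=(im.min(2)>215)/b=(im[:,:,2]>244)/' fit.py; python3 snap.py t2 top
python3 - <<'E'
from fit import *
s,c=pickle.load(open("w2.pkl","rb"))
for n,roi,x0 in [("L",(115,95,170,190),(.52,.30,3.05)),("R",(205,100,265,195),(.505,.184,3.05))]:
    m=mask_of(c,"pad",roi);v,fn=fitpoly(c,s,m,.086,.046,.028,x0);print(n,v.round(4),np.degrees(v[2]).round(1),round(fn,3),m.sum())
# plate corners from wrist
P=px2w(c,[(101,83),(307,90),(293,215),(97,194)],.014,s);print(P.round(3),P.mean(0).round(4))
s,c=pickle.load(open("t2.pkl","rb"))
print(c["color"][250,212],c["color"][250,235])
# trip box top stuff from top cam
z=c["color"][140:225,330:405,::-1];cv2.imwrite("pics/t2z.png",cv2.resize(z,None,fx=7,fy=7,interpolation=cv2.INTER_CUBIC))
m=mask_of(c,"sole",(360,255,400,310));print(fitpoly(c,None,m,.1,.062,.024,(.438,-.089,3.18),0))
im=c["color"]
for n,roi,x0 in [("L",(195,225,228,270),(.52,.30,3.05)),("R",(245,230,280,278),(.505,.184,3.05))]:
    m=mask_of(c,"pad",roi);print(n,fitpoly(c,None,m,.086,.046,.028,x0),m.sum())
E
```

```text
2.4 [0.4492 0.086  0.2985] [-3.141e+00  7.000e-03  1.000e-03] [ 0.2  0.5 -0.2] [-0.07  0.12  1.58  0.    1.44  1.51] 0.0883
L [0.5218 0.3032 2.9926] 171.5 0.025 8558
R [0.5064 0.1843 3.0084] 172.4 0.013 11117
[[0.605 0.365 0.014]
 [0.571 0.1   0.014]
 [0.424 0.119 0.014]
 [0.459 0.384 0.014]] [0.5145 0.2422 0.014 ]
[247 247 245] [217 219 203]
(array([ 0.43854667, -0.09082552,  3.20100385]), np.float64(0.057716177079023545))
L (array([0.5215902 , 0.30410481, 2.96597692]), np.float64(0.2102189781021898)) 2164Traceback (most recent call last):
  File "<stdin>", line 14, in <module>
  File "fit.py", line 25, in mask_of
    n,l,st,_=cv2.connectedComponentsWithStats(m);return (l==1+np.argmax(st[1:,4])).astype(np.uint8)
                                                              ~~~~~~~~~^^^^^^^^^^
    return _wrapfunc(a, 'argmax', axis=axis, out=out, **kwds)
    return bound(*args, **kwds)
ValueError: attempt to get argmax of an empty sequence
```

View pics/t2z.png

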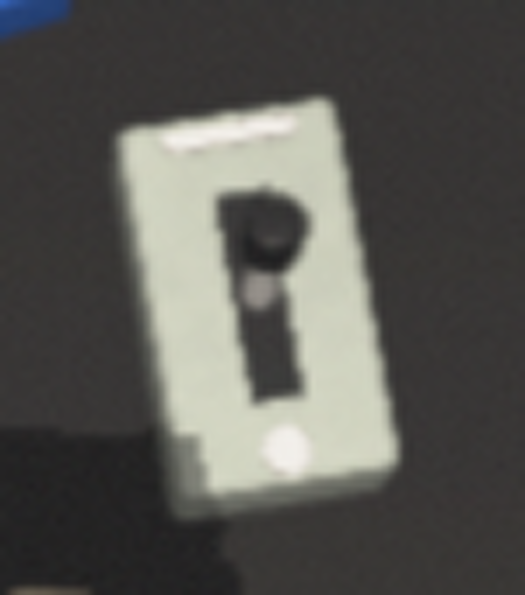

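Run:
```python
from h import *
from rig import state
s=state();delta(s,[.438,-.0903,.06],toolR(2.2));delta(s,[.438,-.0903,.003],toolR(2.2))
```

```text
delta [-1.03, 17.66, 23.85] [-0.0, 0.0, -2.5] rows 5.9
delta [-1.03, 17.66, 29.55] [-0.0, 0.0, -2.5] rows 6.9
```

Call:
{"method": "jog_arm", "body": {"motion": [-1.0, 17.7, 22, 0, 0, -2.5, -1.0, 17.7, 22, 0, 0, -2.5, -1.0, 17.7, 22, 0, 0, -2.5, -1.0, 17.7, 22, 0, 0, -2.5, -1.0, 17.7, 22, 0, 0, -2.5, -1.0, 17.7, 22, 0, 0, -2.5, -1.0, 17.7, 22, 0, 0, -2.5, -1.0, 17.7, 22, 0, 0, -2.5, -1.0, 17.7, 26, 0, 0, -2.5, -1.0, 17.7, 29.5, 0, 0, -2.5, -1.0, 17.7, 29.5, 0, 0, -2.5, -1.0, 17.7, 29.5, 0, 0, -2.5, -1.0, 17.7, 29.5, 0, 0, -2.5], "claw": 8.8}}

```text
t: 3.75
eef_pos: [0.439, -0.0905, 0.005]
eef_rot: [3.141, 0.063, 0.002]
force: [-0.3, -0.3, -0.4]
opening: 0.0879
```

```bash
python3 snap.py w3 wrist
```

```text
3.75 [ 0.439  -0.0905  0.005 ] [3.141e+00 6.300e-02 2.000e-03] [-0.3 -0.3 -0.4] [-0.47  0.5   1.95  0.    0.68  1.06] 0.0879
```

View pics/w3.png

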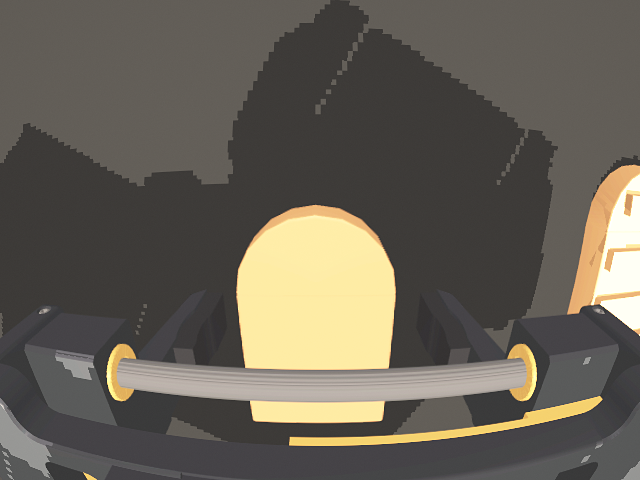

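A is centred between the fingers, smooth face up. I'll close and lift.

Call:
{"method": "jog_arm", "body": {"motion": [0, 0, 0, 0, 0, 0, 0, 0, 0, 0, 0, 0, 0, 0, 0, 0, 0, 0, 0, 0, 0, 0, 0, 0, 0, 0, 0, 0, 0, 0, 0, 0, 0, -4, 0, 0, 0, 0, 0, -8, 0, 0, 0, 0, 0, -10, 0, 0, 0], "claw": 5.0}}

```text
$.motion: bad value
```

```bash
python3 snap.py w4 wrist;  python3 - <<'E'
from h import *
from rig import state
s=state();delta(s,[.5218,.3035,.11],toolR(-7.4));delta(s,[.5218,.3035,.035],toolR(-7.4))
E
```

```text
3.8 [ 0.439  -0.0906  0.0048] [3.141e+00 6.200e-02 2.000e-03] [-0.6 -1.   0.7] [-0.47  0.5   1.95  0.    0.68  1.06] 0.088
delta [9.86, -39.05, -10.54] [0.0, -0.1, 9.7] rows 8.3
delta [9.85, -39.06, -3.04] [0.0, -0.1, 9.7] rows 8.1
```

View pics/w4.png

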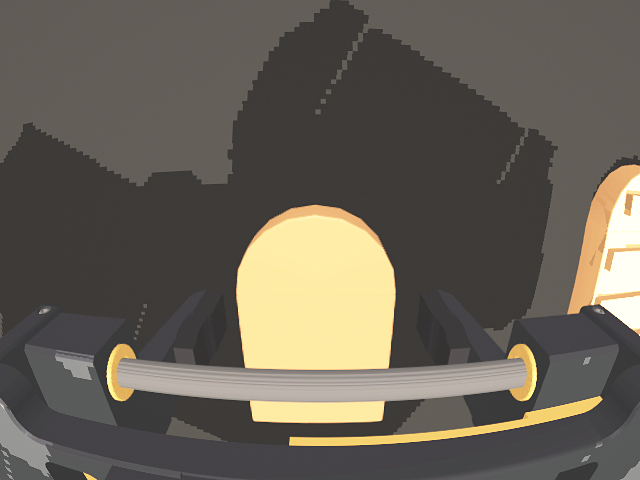

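Call:
{"method": "jog_arm", "body": {"motion": [0, 0, 0, 0, 0, 0, 0, 0, 0, 0, 0, 0, 0, 0, 0, 0, 0, 0, 0, 0, 0, 0, 0, 0, 0, 0, 0, 0, 0, 0, 0, 0, -4, 0, 0, 0, 0, 0, -8, 0, 0, 0, 0, 0, -10, 0, 0, 0, 0, 0, -10, 0, 0, 0], "claw": 5.0}}

```text
t: 4.75
eef_pos: [0.4398, -0.0911, 0.1067]
eef_rot: [3.138, 0.062, 0.009]
force: [0.2, -0.7, -1.5]
opening: 0.062
```

```bash
python3 snap.py w5 wrist;  python3 - <<'E'
from h import *
from rig import state
s=state();delta(s,[.5218,.3035,.11],toolR(-7.4));delta(s,[.5218,.3035,.035],toolR(-7.4))
E
```

```text
4.75 [ 0.4398 -0.0911  0.1067] [3.138 0.062 0.009] [ 0.2 -0.7 -1.5] [-0.47  0.31  1.89  0.    0.94  1.06] 0.062
delta [9.84, -39.06, -0.52] [0.1, -0.2, 9.7] rows 8.1
delta [9.82, -39.07, 6.98] [0.1, -0.2, 9.7] rows 8.2
```

View pics/w5.png

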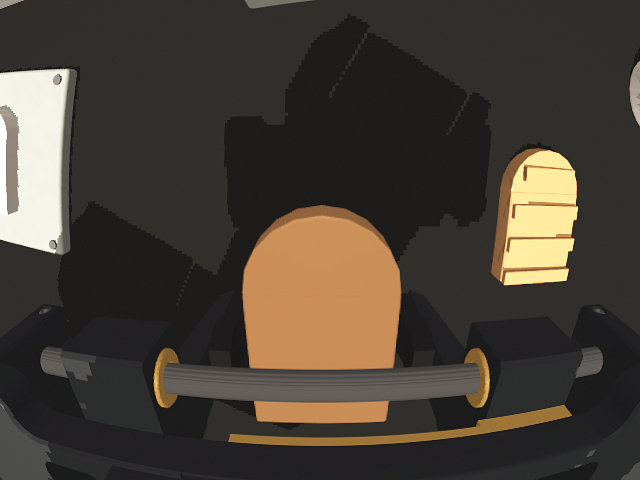

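Run:
```python
from h import *
import pickle
for n in("w3","w5"):
    s,c=pickle.load(open(n+".pkl","rb"))
    z=s["eef_pos"][2]+.0192
    P=px2w(c,[(316,215) if n=="w3" else (322,216),(245,300),(400,300)],z,s)
    Rt=R.from_rotvec(s["eef_rot"]).as_matrix();print(((P-s["eef_pos"])@Rt).round(4))
```

```text
[[ 0.0487 -0.0005 -0.0191]
 [ 0.0151 -0.0282 -0.0192]
 [ 0.0151  0.0319 -0.0192]]
[[ 0.0483  0.0016 -0.0189]
 [ 0.0151 -0.0282 -0.0192]
 [ 0.015   0.0319 -0.019 ]]
```

Call:
{"method": "jog_arm", "body": {"motion": [9.9, -39, -0.5, 0, 0, 9.7, 9.9, -39, -0.5, 0, 0, 9.7, 9.9, -39, -0.5, 0, 0, 9.7, 9.9, -39, -0.5, 0, 0, 9.7, 9.9, -39, -0.5, 0, 0, 9.7, 9.9, -39, -0.5, 0, 0, 9.7, 9.9, -39, -0.5, 0, 0, 9.7, 9.9, -39, -0.5, 0, 0, 9.7, 9.9, -39, -0.5, 0, 0, 9.7, 9.9, -39, -0.5, 0, 0, 9.7, 9.9, -39, -0.5, 0, 0, 9.7, 9.9, -39, -0.5, 0, 0, 9.7, 9.9, -39, -0.5, 0, 0, 9.7]}}

```text
t: 6.1
eef_pos: [0.5226, 0.3016, 0.1097]
eef_rot: [3.134, -0.206, 0.004]
force: [0.7, 0.9, 0.4]
opening: 0.0617
```

Run:
```python
from h import *
from rig import state
s=state();print(s["t"],s["eef_pos"],s["opening"]);delta(s,[.5230,.3034,.034],toolR(-7.4))
```

```text
6.1 [0.52255644 0.30162013 0.10973442] 0.06166555942759854
delta [0.0, -0.19, 7.57] [0.1, -0.2, -0.1] rows 1.5
```

Call:
{"method": "jog_arm", "body": {"motion": [0, -0.2, 3, 0, 0, 0, 0, -0.2, 6, 0, 0, 0, 0, -0.2, 7.6, 0, 0, 0, 0, -0.2, 7.6, 0, 0, 0, 0, -0.2, 7.6, 0, 0, 0, 0, -0.2, 7.6, 0, 0, 0]}}

```text
t: 6.7
eef_pos: [0.5233, 0.3032, 0.0343]
eef_rot: [3.134, -0.207, 0.005]
force: [0.4, 0.5, -0.9]
opening: 0.0617
```

```bash
python3 snap.py w6 wrist
```

```text
6.7 [0.5233 0.3032 0.0343] [ 3.134 -0.207  0.005] [ 0.4  0.5 -0.9] [ 0.33  0.7   1.46 -0.    0.98  2.04] 0.0617
```

View pics/w6.png

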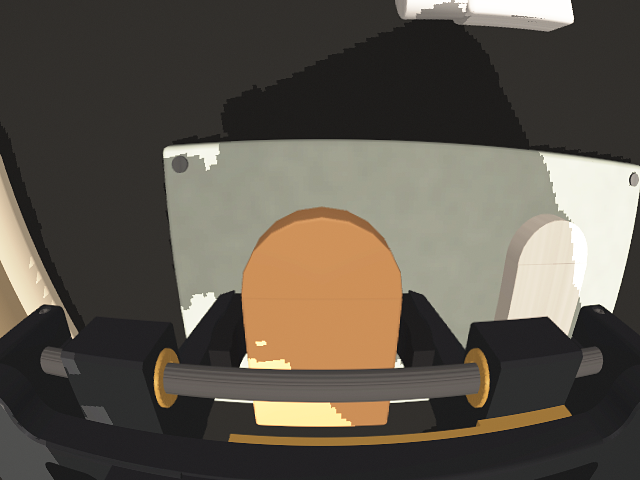

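A is over the pad, aligned with the plate. I'll lower the last millimetre and release.

Call:
{"method": "jog_arm", "body": {"motion": [0, 0, 0.15, 0, 0, 0, 0, 0, 0.15, 0, 0, 0]}}

```text
t: 6.95
eef_pos: [0.5233, 0.3032, 0.0329]
eef_rot: [3.134, -0.207, 0.006]
force: [0.1, 0.4, -1.6]
opening: 0.0617
```

Call:
{"method": "jog_arm", "body": {"motion": [0, 0, 0, 0, 0, 0, 0, 0, 0, 0, 0, 0, 0, 0, 0, 0, 0, 0, 0, 0, -1, 0, 0, 0, 0, 0, -5, 0, 0, 0, 0, 0, -9, 0, 0, 0, 0, 0, -13, 0, 0, 0, 0, 0, -18, 0, 0, 0, 0, 0, -22, 0, 0, 0, -5, 6, -24, 0, 0, 0, -5, 10, -24, 0, 0, 0, -5, 10, -24, 0, 0, 0], "claw": 8.8}}

```text
t: 8.15
eef_pos: [0.4582, 0.2088, 0.2747]
eef_rot: [3.134, -0.208, 0.009]
force: [1.1, 0.3, 0.1]
opening: 0.088
```

```bash
python3 snap.py w7 wrist;python3 - <<'E'
from fit import *
s,c=pickle.load(open("w7.pkl","rb"))
u=w2px(c,[[.5218,.3032,.052]],s)[0];print(u)
roi=[int(max(0,u[0]-80)),int(max(0,u[1]-80)),int(u[0]+80),int(u[1]+80)]
m=mask_of(c,"sole",roi);print(fitpoly(c,s,m,.1,.062,.052,(.522,.303,3.01),.028))
E
```

```text
8.15 [0.4582 0.2088 0.2747] [ 3.134 -0.208  0.009] [1.1 0.3 0.1] [ 0.2   0.24  1.5  -0.    1.4   1.9 ] 0.088
[219.13796734 159.12316239]
(array([0.52150854, 0.30206169, 3.00824747]), np.float64(0.009273029481235207))
```

View pics/w7.png

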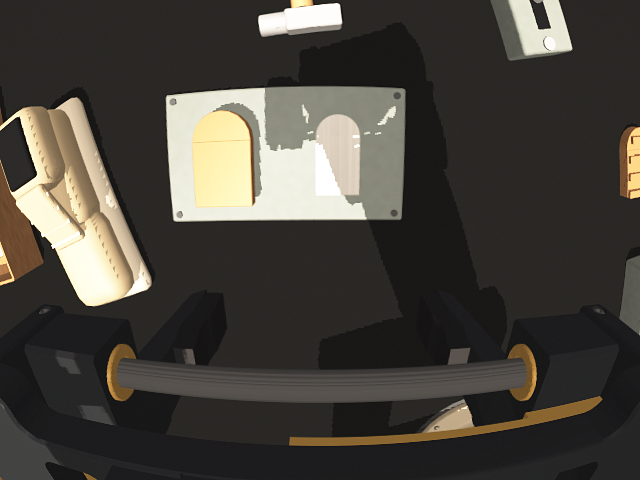

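```bash
cat > kin.py <<'E'
import pickle,numpy as np
A=[];b=[]
for n in "w1 w2 w3 w5 w6 w7".split():
    s,_=pickle.load(open(n+".pkl","rb"));q=s["q"];p=s["eef_pos"];r=np.hypot(p[0],p[1])
    s2,c2,s23,c23=np.sin(q[1]),np.cos(q[1]),np.sin(q[1]+q[2]),np.cos(q[1]+q[2])
    # L1, L2, a(elbow offset), r0, K=H-L3
    A+=[[s2,s23,c23,1,0],[c2,c23,-s23,0,1]];b+=[r,p[2]]
x,res,rk,sv=np.linalg.lstsq(np.array(A),np.array(b),rcond=None)
print(x.round(4),res,sv.round(3))
E
python3 kin.py
```

```text
[ 0.4297  0.3968  0.0336  0.0164 -0.043 ] [4.28973605e-06] [4.202 3.427 0.509 0.505 0.285]
```

```bash
cat > ik.py <<'E'
import numpy as np
L1,L2,a,r0,K=0.4297,0.3968,0.0336,0.0164,-0.043
def ik(r,z,tilt,L3,w=None):
    # tilt + = pointing outward (deg), TCP
    H=K+L3;t=np.radians(tilt);wr=r-L3*np.sin(t)-r0;wz=z+L3*np.cos(t)-H
    l2=np.hypot(L2,a);ph=np.arctan2(a,L2) # vector L2*(s,c)+a*(c,-s)
    D=np.hypot(wr,wz);cg=(D*D-L1*L1-l2*l2)/(2*L1*l2)
    if abs(cg)>1:return None
    g=np.arccos(cg);al=np.arctan2(wr,wz);q2=al-np.arctan2(l2*np.sin(g),L1+l2*np.cos(g));q3=g-ph
    return np.round([q2,q3,np.pi-t-q2-q3],2)
if __name__=="__main__":
    print(ik(.4484,.005,0,.25))
    for L3 in(.2,.25,.3):
        for r in(.42,.46,.5):
            print(L3,r,[(t,ik(r,.02,t,L3)) for t in(25,15)],[(t,ik(r,.055,t,L3)) for t in(-60,-75,-90)])
E
python3 ik.py
```

```text
[0.5  1.95 0.68]
0.2 0.42 [(25, array([0.35, 2.26, 0.09])), (15, array([0.36, 2.17, 0.34]))] [(-60, array([0.81, 1.52, 1.86])), (-75, array([0.93, 1.44, 2.08])), (-90, array([1.03, 1.39, 2.28]))]
0.2 0.46 [(25, array([0.41, 2.16, 0.14])), (15, array([0.42, 2.06, 0.39]))] [(-60, array([0.88, 1.38, 1.93])), (-75, array([0.99, 1.3 , 2.16])), (-90, array([1.09, 1.25, 2.37]))]
0.2 0.5 [(25, array([0.46, 2.05, 0.19])), (15, array([0.48, 1.95, 0.44]))] [(-60, array([0.95, 1.23, 2.02])), (-75, array([1.06, 1.14, 2.25])), (-90, array([1.16, 1.08, 2.47]))]
0.25 0.42 [(25, array([0.34, 2.32, 0.05])), (15, array([0.35, 2.21, 0.32]))] [(-60, array([0.92, 1.36, 1.9 ])), (-75, array([1.07, 1.25, 2.13])), (-90, array([1.2 , 1.17, 2.34]))]
0.25 0.46 [(25, array([0.39, 2.21, 0.1 ])), (15, array([0.41, 2.1 , 0.37]))] [(-60, array([0.99, 1.21, 1.99])), (-75, array([1.14, 1.08, 2.23])), (-90, array([1.27, 1.  , 2.45]))]
0.25 0.5 [(25, array([0.44, 2.11, 0.15])), (15, array([0.47, 1.99, 0.42]))] [(-60, array([1.07, 1.04, 2.08])), (-75, array([1.22, 0.9 , 2.33])), (-90, array([1.35, 0.8 , 2.56]))]
0.3 0.42 [(25, array([0.32, 2.37, 0.01])), (15, array([0.34, 2.24, 0.3 ]))] [(-60, array([1.04, 1.19, 1.96])), (-75, array([1.22, 1.02, 2.21])), (-90, array([1.38, 0.89, 2.44]))]
0.3 0.46 [(25, array([0.38, 2.27, 0.06])), (15, array([0.39, 2.13, 0.35]))] [(-60, array([1.12, 1.02, 2.05])), (-75, array([1.3 , 0.83, 2.32])), (-90, array([1.48, 0.67, 2.57]))]
0.3 0.5 [(25, array([0.43, 2.16, 0.11])), (15, array([0.45, 2.03, 0.4 ]))] [(-60, array([1.21, 0.82, 2.16])), (-75, array([1.41, 0.58, 2.46])), (-90, array([1.62, 0.34, 2.75]))]
```

Run:
```python
from h import *
from rig import state
s=state();delta(s,[.4695,-.2558,.06],toolR(3.5));delta(s,[.4695,-.2558,.004],toolR(3.5))
```

```text
delta [7.16, 45.83, 21.55] [0.1, -0.3, -11.2] rows 10.2
delta [7.13, 45.82, 27.15] [0.1, -0.3, -11.2] rows 10.7
```

Call:
{"method": "jog_arm", "body": {"motion": [7.2, 45.8, 15, 0, 0, -11.2, 7.2, 45.8, 15, 0, 0, -11.2, 7.2, 45.8, 15, 0, 0, -11.2, 7.2, 45.8, 15, 0, 0, -11.2, 7.2, 45.8, 15, 0, 0, -11.2, 7.2, 45.8, 15, 0, 0, -11.2, 7.2, 45.8, 15, 0, 0, -11.2, 7.2, 45.8, 15, 0, 0, -11.2, 7.2, 45.8, 15, 0, 0, -11.2, 7.2, 45.8, 15, 0, 0, -11.2, 7.2, 45.8, 15, 0, 0, -11.2, 7.2, 45.8, 15, 0, 0, -11.2, 7.2, 45.8, 15, 0, 0, -11.2, 7.2, 45.8, 18, 0, 0, -11.2, 7.2, 45.8, 21.5, 0, 0, -11.2, 7.2, 45.8, 21.5, 0, 0, -11.2]}}

```text
t: 9.8
eef_pos: [0.4688, -0.253, 0.0579]
eef_rot: [-3.137, -0.1, -0.002]
force: [0.3, -0.1, 0.9]
opening: 0.0881
```

```bash
python3 snap.py w8 wrist
python3 - <<'E'
from fit import *
from rig import state
s,c=pickle.load(open("w8.pkl","rb"))
delta(state(),[.4695,-.2558,.004],toolR(3.5))
E
```

```text
9.8 [ 0.4688 -0.253   0.0579] [-3.137e+00 -1.000e-01 -2.000e-03] [ 0.3 -0.1  0.9] [-0.72  0.54  1.68  0.    0.92  0.79] 0.0881
delta [-0.06, 0.17, 5.62] [-0.0, -0.2, 0.1] rows 1.1
```

View pics/w8.png

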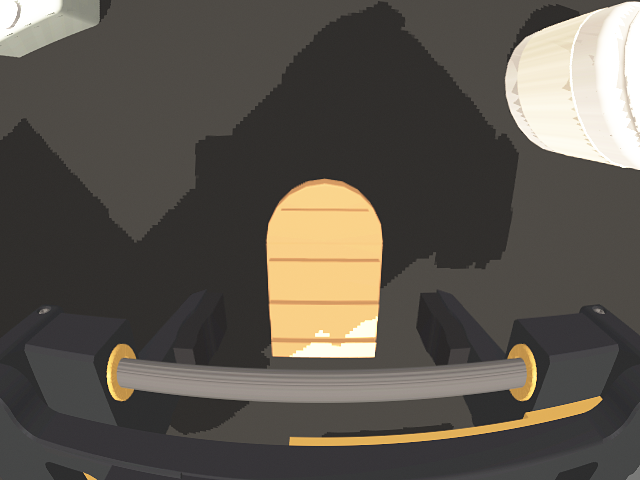

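B sits tread up between the fingers. I'll lower, grip and lift.

Call:
{"method": "jog_arm", "body": {"motion": [0, 0.2, 3, 0, 0, 0, 0, 0.2, 5.6, 0, 0, 0, 0, 0.2, 5.6, 0, 0, 0, 0, 0.2, 5.6, 0, 0, 0]}}

```text
t: 10.25
eef_pos: [0.4711, -0.2564, 0.0063]
eef_rot: [3.139, 0.1, 0.009]
force: [0.5, -0.4, 0.8]
opening: 0.088
```

Call:
{"method": "jog_arm", "body": {"motion": [0, 0, 0, 0, 0, 0, 0, 0, 0, 0, 0, 0, 0, 0, 0, 0, 0, 0, 0, 0, 0, 0, 0, 0, 0, 0, 0, 0, 0, 0, 0, 0, -4, 0, 0, 0, 0, 0, -8, 0, 0, 0, 0, 0, -12, 0, 0, 0, 0, 0, -12, 0, 0, 0], "claw": 5.0}}

```text
t: 11.15
eef_pos: [0.4722, -0.2576, 0.1312]
eef_rot: [3.133, 0.101, 0.019]
force: [0.1, -0.6, -1.7]
opening: 0.0614
```

Run:
```python
from h import *
from rig import state
s=state();print(s["eef_pos"],s["opening"]);delta(s,[.43,.04,.13],toolR(95));delta(s,[.43,.04,.13],toolR(175))
```

```text
[ 0.47215734 -0.25763962  0.13117393] 0.061393719304495345
delta [-2.3, -29.97, -0.14] [0.9, -0.2, -91.3] rows 10.6
delta [-2.3, -29.97, -0.14] [1.1, 0.6, -171.3] rows 19.9
```

Call:
{"method": "jog_arm", "body": {"motion": [-2.3, -30, 0, 1, 0, -91.3, -2.3, -30, 0, 1, 0, -91.3, -2.3, -30, 0, 1, 0, -91.3, -2.3, -30, 0, 1, 0, -91.3, -2.3, -30, 0, 1, 0, -91.3, -2.3, -30, 0, 1, 0, -91.3, -2.3, -30, 0, 1, 0, -91.3, -2.3, -30, 0, 1, 0, -91.3, -2.3, -30, 0, 1, 0, -91.3, -2.3, -30, 0, 1, 0, -91.3, -2.3, -30, 0, 1, 0, -91.3, -2.3, -30, 0, 1, 0, -91.3]}}

```text
t: 12.35
eef_pos: [0.4295, 0.0403, 0.1278]
eef_rot: [-2.12, -2.314, -0.003]
force: [-0.4, 0.1, -0.3]
opening: 0.0619
```

Run:
```python
from h import *
from rig import state
s=state();print(s["eef_pos"],s["opening"]);delta(s,[.43,.04,.05],toolR(188));delta(s,[.43,.04,.008],toolR(188))
```

```text
[0.42951941 0.04032507 0.12777915] 0.06185725587753611
delta [-0.06, 0.05, 7.78] [0.1, -0.2, -93.0] rows 10.8
delta [-0.08, 0.05, 11.98] [0.1, -0.2, -93.0] rows 10.8
```

Call:
{"method": "jog_arm", "body": {"motion": [0, 0, 5, 0, 0, -93, 0, 0, 5, 0, 0, -93, 0, 0, 5, 0, 0, -93, 0, 0, 5, 0, 0, -93, 0, 0, 5, 0, 0, -93, 0, 0, 5, 0, 0, -93, 0, 0, 5, 0, 0, -93, 0, 0, 5, 0, 0, -93, 0, 0, 5, 0, 0, -93, 0, 0, 7, 0, 0, -93, 0, 0, 9, 0, 0, -93, 0, 0, 11, 0, 0, -93, 0, 0, 12.1, 0, 0, -93, 0, 0, 12.1, 0, 0, -93, 0, 0, 12.1, 0, 0, -93]}}

```text
t: 13.85
eef_pos: [0.4293, 0.0408, 0.0066]
eef_rot: [0.217, -3.133, -0.006]
force: [-0.1, 0.0, -1.4]
opening: 0.0616
```

Call:
{"method": "jog_arm", "body": {"motion": [0, 0, 0, 0, 0, 0, 0, 0, 0, 0, 0, 0, 0, 0, 0, 0, 0, 0, 0, 0, -2, 0, 0, 0, 0, 0, -6, 0, 0, 0, 0, 0, -8, 0, 0, 0], "claw": 8.8}}

```text
t: 14.45
eef_pos: [0.4302, 0.0403, 0.089]
eef_rot: [-0.217, 3.132, 0.005]
force: [0.2, 0.0, 0.5]
opening: 0.0878
```

```bash
python3 snap.py w9 wrist
```

```text
14.45 [0.4302 0.0403 0.089 ] [-0.217  3.132  0.005] [0.2 0.  0.5] [-0.18  0.31  1.95  0.    0.88 -1.89] 0.0878
```

View pics/w9.png

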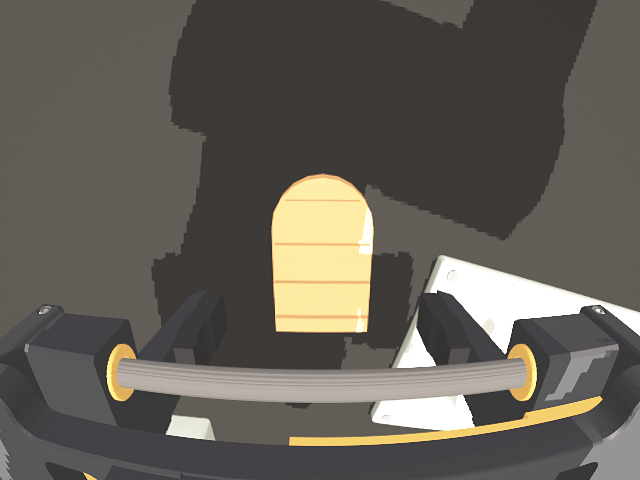

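Run:
```python
from fit import *
from rig import state
s,c=pickle.load(open("w9.pkl","rb"))
m=mask_of(c,"sole",(250,150,400,345));v,f=fitpoly(c,s,m,.1,.062,.024,(.43,.04,np.radians(8)),0);print(v,np.degrees(v[2]),f)
u=np.array([np.cos(v[2]),np.sin(v[2]),0])
h=np.degrees(v[2])+180
p=np.array([v[0],v[1],.006])-.006*u
Rt=toolR(h,-12);print(p,Rt[:,2])
for z in(.07,.006):
    p[2]=z;delta(state(),p,Rt)
```

```text
[0.43108379 0.03972817 0.12746614] 7.303271883278105 0.03803290886645361
[0.42513246 0.03896544 0.006     ] [ 0.20622494  0.02642999 -0.9781476 ]
delta [0.64, -0.04, 2.09] [0.2, -11.7, 0.6] rows 1.4
delta [0.67, -0.05, 8.49] [0.2, -11.7, 0.6] rows 1.7
```

Call:
{"method": "jog_arm", "body": {"motion": [0.6, 0, 3, 0, -11.7, 0.5, 0.6, 0, 3, 0, -11.7, 0.5, 0.6, 0, 3, 0, -11.7, 0.5, 0.6, 0, 5.5, 0, -11.7, 0.5, 0.6, 0, 8.2, 0, -11.7, 0.5, 0.6, 0, 8.5, 0, -11.7, 0.5, 0.6, 0, 8.5, 0, -11.7, 0.5]}}

```text
t: 15.2
eef_pos: [0.4261, 0.0397, 0.006]
eef_rot: [-0.19, 2.928, 0.025]
force: [0.0, -0.2, 0.6]
opening: 0.088
```

```bash
python3 snap.py w10 wrist
python3 - <<'E'
from h import *
from rig import state
delta(state(),[.4251,.039,.006],toolR(187.3,-12))
E
```

```text
15.2 [0.4261 0.0397 0.006 ] [-0.19   2.928  0.025] [ 0.  -0.2  0.6] [-0.23  0.41  2.16  0.2   0.39 -2.11] 0.088
delta [0.15, -0.04, 0.02] [0.2, -0.0, 0.1] rows 0.0
```

View pics/w10.png

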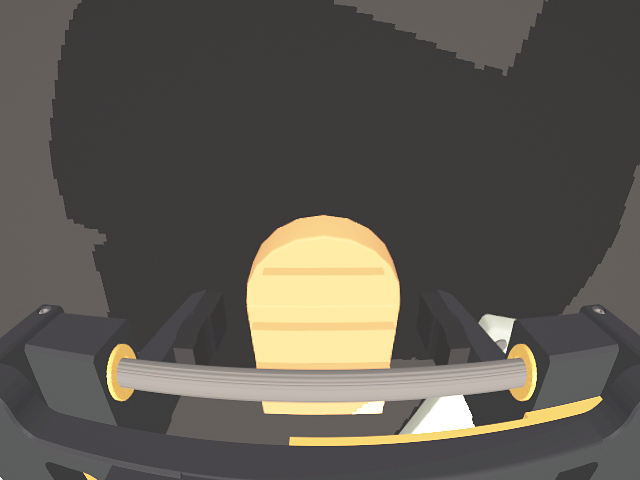

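Call:
{"method": "jog_arm", "body": {"motion": [0, 0, 0, 0, 0, 0, 0, 0, 0, 0, 0, 0, 0, 0, 0, 0, 0, 0, 0, 0, 0, 0, 0, 0, 0, 0, 0, 0, 0, 0, -0.8, 0, -4, 0, 0, 0, -1.6, 0, -8, 0, 0, 0, -2.4, 0, -11, 0, 0, 0, -2.4, 0, -11, 0, 0, 0], "claw": 5.0}}

```text
t: 16.15
eef_pos: [0.4288, 0.039, 0.1226]
eef_rot: [-0.19, 2.92, 0.021]
force: [0.4, 0.5, -1.5]
opening: 0.0618
```

Run:
```python
from h import *
from rig import state
s=state();print(s["eef_pos"],s["opening"])
delta(s,[.43,.04,.12],toolR(187.3,78));delta(s,[.43,.04,.12],toolR(187.3,33))
```

```text
[0.42884728 0.0390064  0.12255789] 0.06177027628196927
delta [-0.07, 0.08, 0.28] [-0.1, 90.4, 0.1] rows 10.5
delta [-0.07, 0.08, 0.28] [-0.0, 45.4, 0.2] rows 5.3
```

Call:
{"method": "jog_arm", "body": {"motion": [0, 0, 0, 0, 90.4, 0, 0, 0, 0, 0, 90.4, 0, 0, 0, 0, 0, 90.4, 0, 0, 0, 0, 0, 90.4, 0, 0, 0, 0, 0, 90.4, 0, 0, 0, 0, 0, 90.4, 0, 0, 0, 0, 0, 90.4, 0, 0, 0, 0, 0, 90.4, 0, 0, 0, 0, 0, 90.4, 0, 0, 0, 0, 0, 90.4, 0, 0, 0, 0, 0, 90.4, 0, 0, 0, 0, 0, 90.4, 0, 0, 0, 0, 0, 90.4, 0, 0, 0, 0, 0, 90.4, 0]}}

```text
t: 17.55
eef_pos: [0.4289, 0.039, 0.1228]
eef_rot: [0.116, -1.78, 0.094]
force: [-0.5, -0.3, -1.0]
opening: 0.0618
```

```bash
python3 snap.py s1 scene; python3 snap.py w11 wrist
python3 - <<'E'
from h import *
from rig import state
s=state();print(s["eef_pos"],s["opening"])
delta(s,[.43,.04,.06],toolR(187.3,78))
im=cv2.imread("pics/s1.png")[80:380,130:480];cv2.imwrite("pics/s1z.png",cv2.resize(im,None,fx=2,fy=2))
E
```

```text
17.55 [0.4289 0.039  0.1228] [ 0.116 -1.78   0.094] [-0.5 -0.3 -1. ] [-0.07  0.99  1.22 -0.26  2.27 -1.78] 0.0618
17.6 [0.4289 0.039  0.123 ] [ 0.116 -1.78   0.094] [ 0.1 -0.3 -1.5] [-0.07  0.99  1.22 -0.26  2.27 -1.78] 0.0616
[0.42893424 0.03899392 0.12311787] 0.062179020940109506
delta [-6.2, 0.09, 1.21] [-0.2, 0.1, 0.0] rows 1.3
```

View pics/s1z.png

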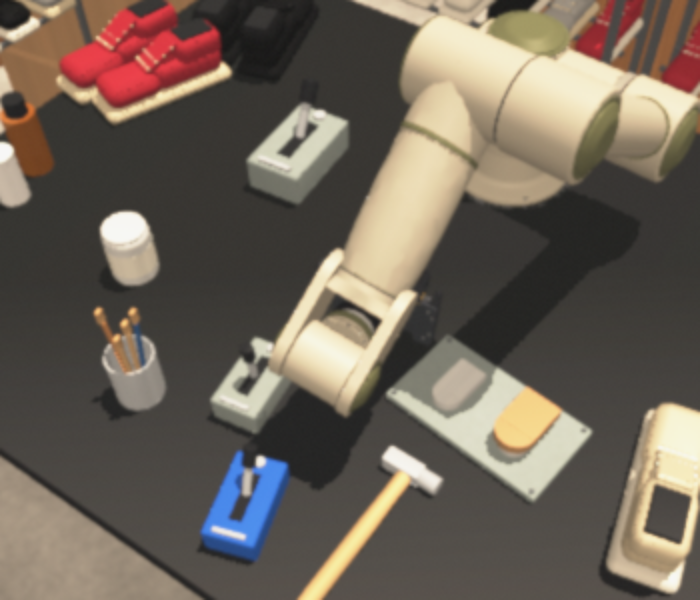

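View pics/w11.png

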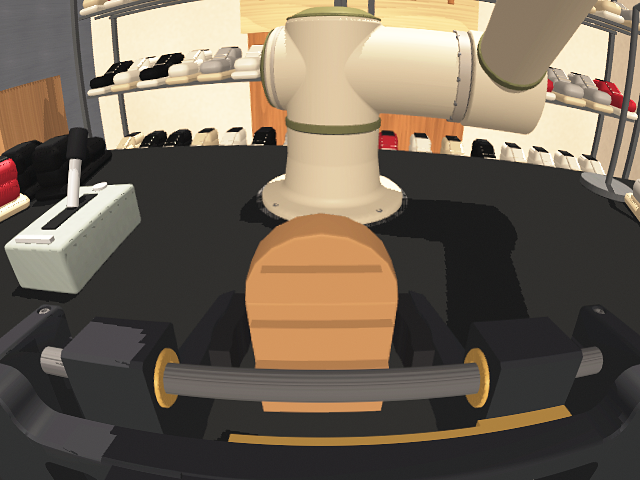

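Run:
```python
from h import *
from rig import state
s=state()
for z in(.12,.057,.055):delta(s,[.40,.065,z],toolR(187.3,78))
print((R.from_rotvec(s["eef_rot"]).as_matrix()).round(3))
```

```text
delta [0.23, 2.95, 2.54] [-0.2, 0.1, 0.0] rows 0.8
delta [-5.93, 2.96, 3.86] [-0.2, 0.1, 0.0] rows 1.5
delta [-6.13, 2.96, 3.91] [-0.2, 0.1, 0.0] rows 1.6
[[-0.208 -0.13  -0.969]
 [-0.027  0.992 -0.127]
 [ 0.978 -0.    -0.21 ]]
```

Call:
{"method": "jog_arm", "body": {"motion": [0.2, 3, 2.5, 0, 0, 0, 0.2, 3, 2.5, 0, 0, 0, 0.2, 3, 2.5, 0, 0, 0, -2.5, 3, 3.1, 0, 0, 0, -5, 3, 3.7, 0, 0, 0, -5.9, 3, 3.9, 0, 0, 0, -6.1, 3, 3.9, 0, 0, 0, -6.1, 3, 3.9, 0, 0, 0]}}

```text
t: 18.45
eef_pos: [0.4005, 0.0652, 0.0559]
eef_rot: [0.115, -1.781, 0.094]
force: [-0.1, 0.3, -1.1]
opening: 0.0616
```

```bash
python3 snap.py w12 wrist; python3 snap.py s2 scene;python3 - <<'E'
import cv2
im=cv2.imread("pics/s2.png")[180:340,230:430];cv2.imwrite("pics/s2z.png",cv2.resize(im,None,fx=3.7,fy=3.7,interpolation=cv2.INTER_CUBIC))
E
```

```text
18.45 [0.4005 0.0652 0.0559] [ 0.115 -1.781  0.094] [-0.1  0.3 -1.1] [-0.03  1.06  1.29 -0.19  2.14 -1.71] 0.0616
18.5 [0.4005 0.0653 0.0561] [ 0.115 -1.781  0.094] [-0.2  0.1 -1.4] [-0.03  1.06  1.29 -0.19  2.14 -1.71] 0.0618
```

View pics/w12.png

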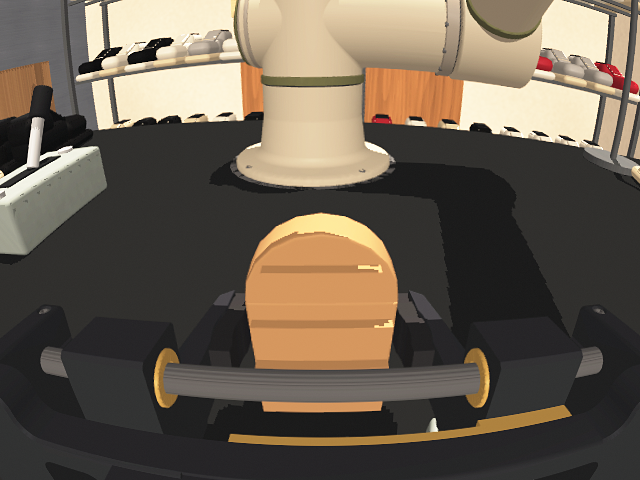

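View pics/s2z.png

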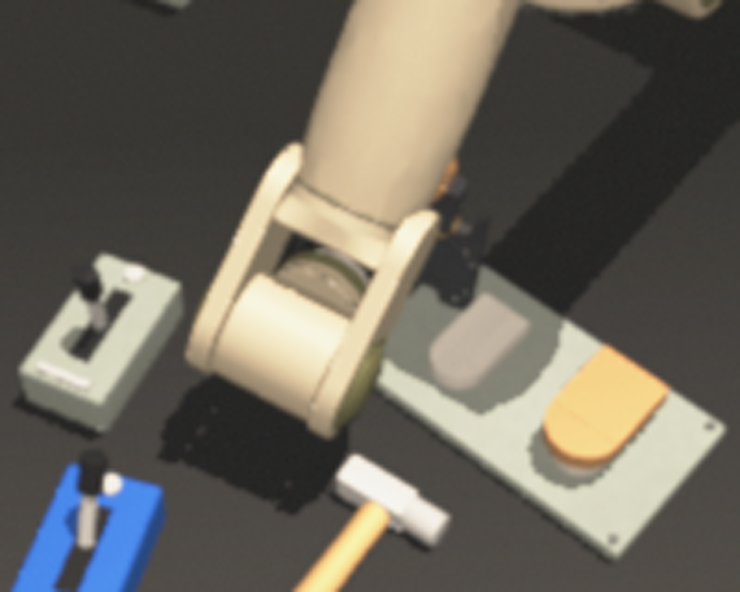

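Call:
{"method": "jog_arm", "body": {"motion": [-0.15, 0, 0.03, 0, 0, 0, -0.15, 0, 0.03, 0, 0, 0]}}

```text
t: 18.75
eef_pos: [0.4007, 0.0653, 0.055]
eef_rot: [0.116, -1.783, 0.094]
force: [0.9, 0.3, -0.6]
opening: 0.0621
```

Call:
{"method": "jog_arm", "body": {"motion": [-0.2, 0, 0.04, 0, 0, 0, -0.2, 0, 0.04, 0, 0, 0, -0.2, 0, 0.04, 0, 0, 0]}}

```text
t: 19.05
eef_pos: [0.4009, 0.0654, 0.0539]
eef_rot: [0.115, -1.782, 0.094]
force: [1.4, 0.5, 5.4]
opening: 0.0615
```

Call:
{"method": "jog_arm", "body": {"motion": [0, 0, 0, 0, 0, 0, 0, 0, 0, 0, 0, 0, 0, 0, 0, 0, 0, 0, 0, 0, 0, 0, 0, 0, 0, 0, -1, 0, 0, 0, 0, 0, -2, 0, 0, 0, 0, 0, -4, 0, 0, 0, 0, 0, -5.5, 0, 0, 0, 0, 0, -5.5, 0, 0, 0, 4, 0, -6.4, 0, 0, 0, 8, 0, -7.2, 0, 0, 0, 12, 0, -8, 0, 0, 0, 12, 0, -8, 0, 0, 0], "claw": 8.8}}

```text
t: 20.35
eef_pos: [0.4534, 0.0724, 0.192]
eef_rot: [0.115, -1.789, 0.096]
force: [0.4, -1.1, -0.6]
opening: 0.0881
```

```bash
python3 snap.py w13 wrist; python3 snap.py t3 top
python3 - <<'E'
import cv2
im=cv2.imread("pics/t3.png")[180:340,200:400];cv2.imwrite("pics/t3z.png",cv2.resize(im,None,fx=3.7,fy=3.7,interpolation=cv2.INTER_CUBIC))
E
```

```text
20.35 [0.4534 0.0724 0.192 ] [ 0.115 -1.789  0.096] [ 0.4 -1.1 -0.6] [-0.02  0.94  1.1  -0.22  2.44 -1.77] 0.0881
20.4 [0.453  0.0723 0.1896] [ 0.115 -1.786  0.095] [ 0.1 -0.6 -0.6] [-0.02  0.94  1.1  -0.22  2.44 -1.77] 0.0883
```

View pics/w13.png

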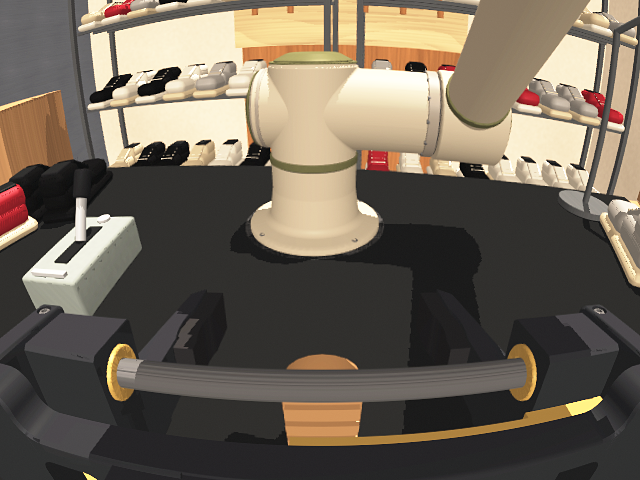

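View pics/t3z.png

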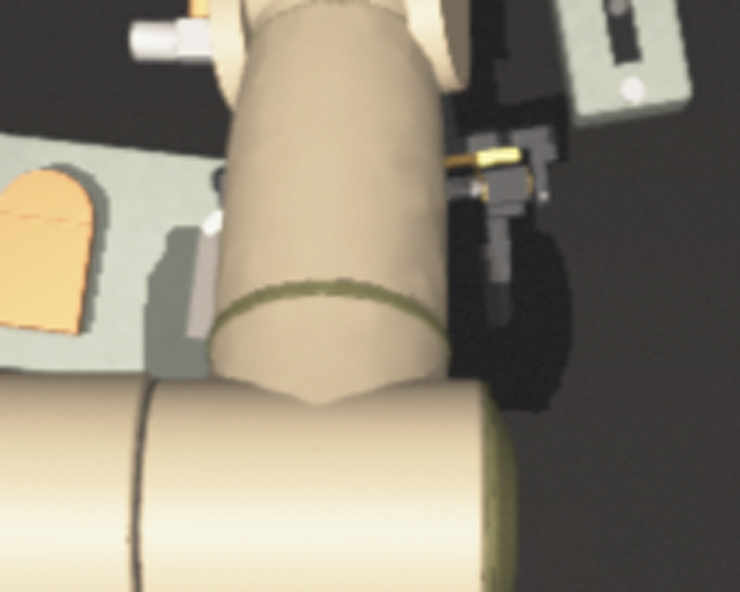

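Run:
```python
from h import *
from ik import ik
from rig import state
for t in(12,16,20): print(t,ik(.392,.05,t,.25),ik(.37,.15,t,.25))
s=state()
u=np.array([np.cos(np.radians(7.3)),np.sin(np.radians(7.3)),0]);Rt=toolR(187.3,-16);d=Rt[:,2]
G=np.array([.4069,.0662,.062]);T=G+.012*d;print(T)
delta(s,T-.11*d,Rt)
```

```text
12 [0.24 2.23 0.47] [-0.03  2.17  0.79]
16 [0.22 2.27 0.37] [-0.07  2.22  0.71]
20 [0.2  2.32 0.27] [-0.1   2.26  0.63]
[0.41018084 0.06662029 0.05046486]
delta [-1.55, -0.0, 7.83] [-0.2, -93.7, 0.1] rows 10.9
```

Call:
{"method": "jog_arm", "body": {"motion": [2, 0, 0, 0, -20, 0, 2, 0, 0, 0, -94, 0, 2, 0, 0, 0, -94, 0, 2, 0, 0, 0, -94, 0, 2, 0, 0, 0, -94, 0, 2, 0, 0, 0, -94, 0, 2, 0, 0, 0, -94, 0, 2, 0, 4, 0, -94, 0, -1.5, 0, 7.8, 0, -94, 0, -1.5, 0, 7.8, 0, -94, 0, -1.5, 0, 7.8, 0, -94, 0, -1.5, 0, 7.8, 0, -94, 0, -1.5, 0, 7.8, 0, -94, 0, -1.5, 0, 7.8, 0, -94, 0]}}

```text
t: 21.85
eef_pos: [0.381, 0.0627, 0.1568]
eef_rot: [-0.186, 2.854, 0.025]
force: [0.2, -0.2, 0.4]
opening: 0.088
```

```bash
python3 snap.py w14 wrist; python3 snap.py s3 scene
python3 - <<'E'
from h import *
from rig import state
s=state();Rt=toolR(187.3,-16);delta(s,[.4102,.0666,.0505],Rt)
im=cv2.imread("pics/s3.png")[130:330,230:430];cv2.imwrite("pics/s3z.png",cv2.resize(im,None,fx=3,fy=3,interpolation=cv2.INTER_CUBIC))
E
```

```text
21.85 [0.381  0.0627 0.1568] [-0.186  2.854  0.025] [ 0.2 -0.2  0.4] [-0.2  -0.05  2.18  0.13  0.75 -1.99] 0.088
21.9 [0.3812 0.0627 0.1568] [-0.186  2.854  0.025] [ 0.9 -0.7  0.2] [-0.2  -0.05  2.18  0.13  0.75 -1.99] 0.0879
delta [0.14, 0.01, 11.02] [-0.0, 0.2, 0.2] rows 2.2
```

View pics/w14.png

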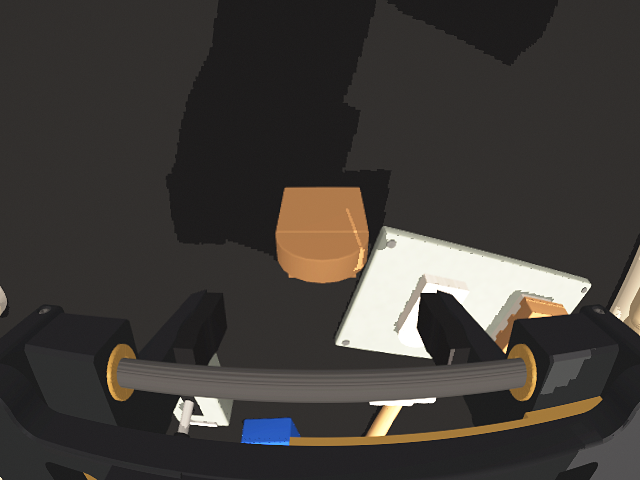

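View pics/s3z.png

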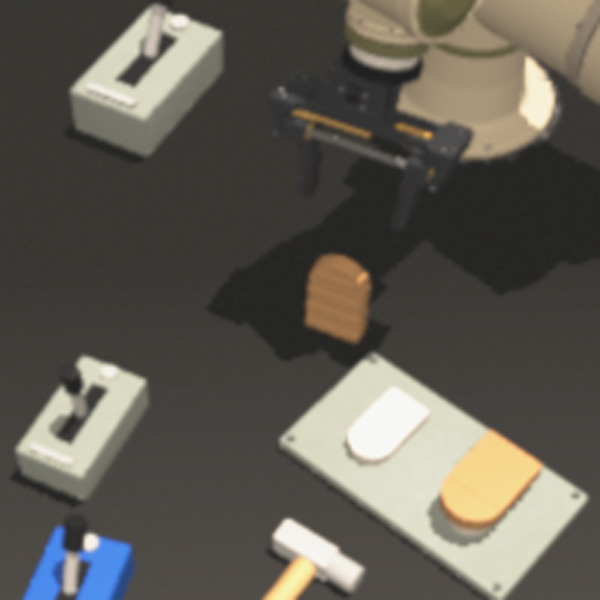

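Run:
```python
from fit import *
for n in("w14","s3"):
    s,c=pickle.load(open(n+".pkl","rb"))
    from scipy.optimize import minimize
    P0=outline(.1,.062,0)  # x=waist +, toe -x
    def pts(v):
        x,y,yaw=v;u=np.array([np.cos(yaw),np.sin(yaw),0]);l=np.array([-u[1],u[0],0])
        out=[]
        for n_ in(-.012,.012):
            out.append(np.array([x,y,.05])+n_*u+P0[:,1:2]*l+(-P0[:,0:1])*np.array([0,0,1]))
        return np.concatenate(out)
    roi=(260,170,390,300) if n=="w14" else (325,205,360,250)
    m=mask_of(c,"sole",roi)
    def cost(v):
        h=cv2.convexHull((w2px(c,pts(v),s)*32).round().astype(np.int32).reshape(-1,1,2))
        k=np.zeros((960,1280),np.uint8);cv2.fillPoly(k,[h],1,cv2.LINE_8,4);return 1-(k&m).sum()/(k|m).sum()
    x0=np.array([.407,.066,.127])
    r=minimize(cost,x0,method="Nelder-Mead",options=dict(initial_simplex=np.array([x0,x0+[.006,0,0],x0+[0,.006,0],x0+[0,0,.08]])))
    print(n,r.x.round(4),np.degrees(r.x[2]),r.fun,cost(x0))
```

```text
w14 [0.406 0.065 0.116] 6.648378983134886 0.06884567883505188 0.10058786953818322
s3 [0.4069 0.0668 0.1539] 8.81880984648372 0.05205116894574324 0.08409986859395535
```

Estimates agree with the standing pose I expected. I'll descend along the tool axis.

Call:
{"method": "jog_arm", "body": {"motion": [0, 0, 3, 0, 0, 0, 0, 0, 6, 0, 0, 0, 0, 0, 9, 0, 0, 0, 0, 0, 11, 0, 0, 0, 0, 0, 11, 0, 0, 0, 0, 0, 11, 0, 0, 0]}}

```text
t: 22.55
eef_pos: [0.4117, 0.0668, 0.0512]
eef_rot: [-0.187, 2.855, 0.026]
force: [0.0, 0.6, 0.7]
opening: 0.0879
```

Call:
{"method": "jog_arm", "body": {"motion": [0, 0, 0, 0, 0, 0, 0, 0, 0, 0, 0, 0, 0, 0, 0, 0, 0, 0, 0, 0, 0, 0, 0, 0, 0, 0, 0, 0, 0, 0], "claw": 5.0}}

```text
t: 23.05
eef_pos: [0.4121, 0.0668, 0.0518]
eef_rot: [-0.187, 2.854, 0.025]
force: [-2.8, -0.4, 7.2]
opening: 0.0612
```

```bash
python3 snap.py w15 wrist;python3 - <<'E'
from h import *
from rig import state
s=state();print(s["eef_pos"]);Rt=toolR(187.3,62);delta(s,[.41,.06,.15],toolR(187.3,-16));delta(s,[.43,.05,.14],Rt)
E
```

```text
23.05 [0.4121 0.0668 0.0518] [-0.187  2.854  0.025] [-2.8 -0.4  7.2] [-0.17  0.26  2.21  0.21  0.41 -2.06] 0.0612
[0.41208254 0.06677653 0.05176808]
delta [-2.45, -0.65, -9.52] [0.0, 0.2, 0.2] rows 2.0
delta [-3.95, -1.9, -8.04] [-0.1, 78.2, 0.2] rows 9.1
```

View pics/w15.png

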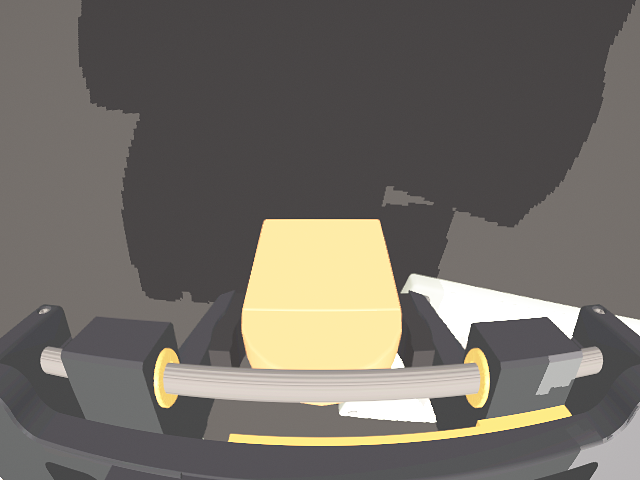

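Run:
```python
from h import *
from rig import state
s=state();delta(s,[.41,.066,.15],toolR(187.3,-16));delta(s,[.40,.0,.14],toolR(195,62))
```

```text
delta [-2.53, -0.06, -9.49] [0.0, 0.2, 0.2] rows 2.0
delta [-0.47, -6.47, -9.05] [3.1, 78.1, -7.5] rows 9.1
```

Call:
{"method": "jog_arm", "body": {"motion": [-1.3, 0, -4.8, 0, 0, 0, -2.5, 0, -9.4, 0, 0, 0, -2.5, 0, -9.4, 0, 0, 0, -0.5, -6.5, -9, 3.1, 78, -7.5, -0.5, -6.5, -9, 3.1, 78, -7.5, -0.5, -6.5, -9, 3.1, 78, -7.5, -0.5, -6.5, -9, 3.1, 78, -7.5, -0.5, -6.5, -9, 3.1, 78, -7.5, -0.5, -6.5, -9, 3.1, 78, -7.5, -0.5, -6.5, -9, 3.1, 78, -7.5, -0.5, -6.5, -9, 3.1, 78, -7.5, -0.5, -6.5, -9, 3.1, 78, -7.5, -0.5, -6.5, -9, 3.1, 78, -7.5, -0.5, -6.5, -9, 3.1, 78, -7.5, -0.5, -6.5, -9, 3.1, 78, -7.5]}}

```text
t: 24.6
eef_pos: [0.4004, -0.0003, 0.14]
eef_rot: [0.27, -2.051, 0.161]
force: [-0.5, 0.0, -2.0]
opening: 0.0615
```

```bash
python3 snap.py w16 wrist;python3 - <<'E'
from h import *
from rig import state
s=state();print(s["eef_pos"])
for z in (.03,.022):delta(s,[.395,-.005,z],toolR(195,62))
E
```

```text
24.6 [ 4.004e-01 -3.000e-04  1.400e-01] [ 0.27  -2.051  0.161] [-0.5  0.  -2. ] [-0.1   0.76  1.43 -0.35  1.98 -1.89] 0.0615
[ 4.00436589e-01 -3.96030047e-04  1.40292527e-01]
delta [-9.41, -0.3, 5.79] [0.0, 0.3, -0.0] rows 2.2
delta [-10.11, -0.3, 6.17] [0.0, 0.3, -0.0] rows 2.4
```

View pics/w16.png

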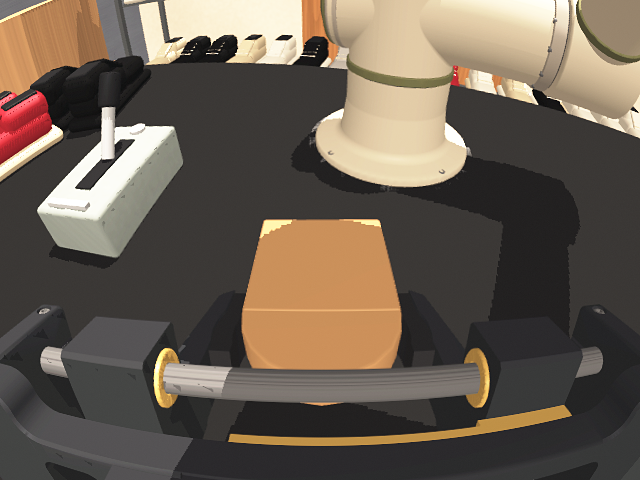

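Call:
{"method": "jog_arm", "body": {"motion": [-4, -0.3, 2.5, 0, 0, 0, -7, -0.3, 4.5, 0, 0, 0, -9.4, -0.3, 5.8, 0, 0, 0, -9.8, -0.3, 6, 0, 0, 0, -9.8, -0.3, 6, 0, 0, 0, -9.8, -0.3, 6, 0, 0, 0]}}

```text
t: 25.25
eef_pos: [0.3958, -0.0051, 0.027]
eef_rot: [0.269, -2.054, 0.162]
force: [0.2, 0.2, -1.4]
opening: 0.0619
```

```bash
python3 snap.py s4 scene
python3 - <<'E'
import cv2
im=cv2.imread("pics/s4.png")[130:330,200:400];cv2.imwrite("pics/s4z.png",cv2.resize(im,None,fx=3,fy=3,interpolation=cv2.INTER_CUBIC))
E
```

```text
25.25 [ 0.3958 -0.0051  0.027 ] [ 0.269 -2.054  0.162] [ 0.2  0.2 -1.4] [-0.11  0.94  1.45 -0.33  1.79 -1.83] 0.0619
```

View pics/s4z.png

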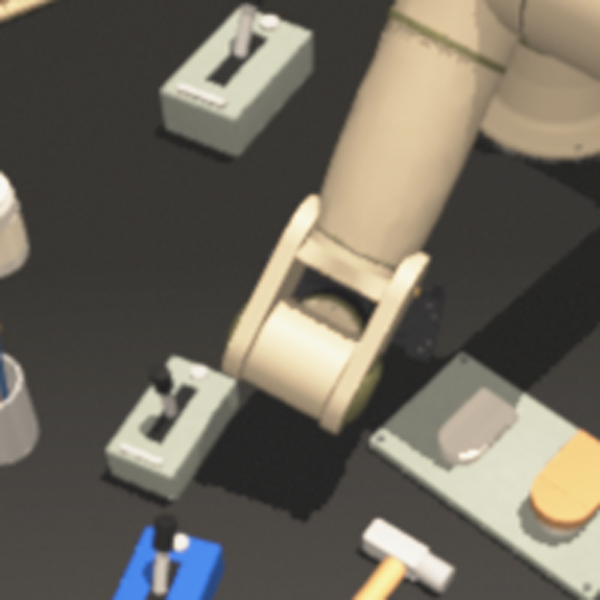

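Call:
{"method": "jog_arm", "body": {"motion": [-0.3, 0, 0.15, 0, 0, 0, -0.45, 0, 0.25, 0, 0, 0, -0.45, 0, 0.25, 0, 0, 0]}}

```text
t: 25.6
eef_pos: [0.3958, -0.0051, 0.0219]
eef_rot: [0.269, -2.054, 0.162]
force: [-0.6, -0.5, -1.0]
opening: 0.0615
```

Call:
{"method": "jog_arm", "body": {"motion": [-0.2, 0, 0.1, 0, 0, 0, -0.25, 0, 0.13, 0, 0, 0, -0.25, 0, 0.13, 0, 0, 0]}}

```text
t: 25.9
eef_pos: [0.3957, -0.005, 0.019]
eef_rot: [0.269, -2.054, 0.162]
force: [0.2, 0.6, -2.1]
opening: 0.062
```

Call:
{"method": "jog_arm", "body": {"motion": [-0.2, 0, 0.1, 0, 0, 0, -0.25, 0, 0.13, 0, 0, 0, -0.25, 0, 0.13, 0, 0, 0]}}

```text
t: 26.2
eef_pos: [0.3958, -0.0051, 0.0164]
eef_rot: [0.269, -2.053, 0.163]
force: [1.1, -0.1, 2.8]
opening: 0.0618
```

Call:
{"method": "jog_arm", "body": {"motion": [0, 0, 0, 0, 0, 0, 0, 0, 0, 0, 0, 0, 0, 0, 0, 0, 0, 0, 0, 0, 0, 0, 0, 0, 0, 0, -1.5, 0, 0, 0, 0, 0, -4, 0, 0, 0, 0, 0, -7, 0, 0, 0, 4, 0, -9, 0, 0, 0, 9, 0, -10, 0, 0, 0, 13, 0, -10, 0, 0, 0, 17, 0, -10, 0, 0, 0, 17, 0, -8, 0, -62, 0, 17, 0, -4, 0, -62, 0, 17, 0, -4, 0, -62, 0, 17, 0, -4, 0, -62, 0, 17, 0, -4, 0, -62, 0, 17, 0, -4, 0, -62, 0, 17, 0, -4, 0, -62, 0, 17, 0, -4, 0, -62, 0], "claw": 8.8}}

```text
t: 28.1
eef_pos: [0.3505, -0.0167, 0.1854]
eef_rot: [-0.406, 3.104, -0.002]
force: [-0.6, -0.2, 0.1]
opening: 0.0877
```

```bash
python3 snap.py w17 wrist; python3 snap.py s5 scene; python3 snap.py t5 top
python3 - <<'E'
import cv2
im=cv2.imread("pics/s5.png")[130:330,200:400];cv2.imwrite("pics/s5z.png",cv2.resize(im,None,fx=3,fy=3,interpolation=cv2.INTER_CUBIC))
E
```

```text
28.1 [ 0.3505 -0.0167  0.1854] [-4.060e-01  3.104e+00 -2.000e-03] [-0.6 -0.2  0.1] [-0.39 -0.03  2.05  0.01  1.11 -2.22] 0.0877
28.15 [ 0.3507 -0.0168  0.1853] [-4.060e-01  3.106e+00 -1.000e-03] [ 0.1 -0.1  0.6] [-0.39 -0.03  2.05  0.    1.12 -2.22] 0.0881
28.2 [ 0.3511 -0.0169  0.1852] [-4.070e-01  3.109e+00 -2.000e-03] [ 1.6  0.1 -0.2] [-0.39 -0.03  2.04  0.    1.12 -2.22] 0.0883
```

View pics/w17.png

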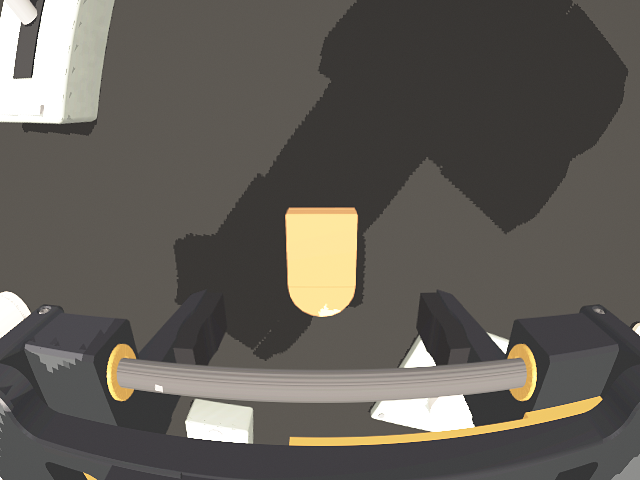

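View pics/s5z.png

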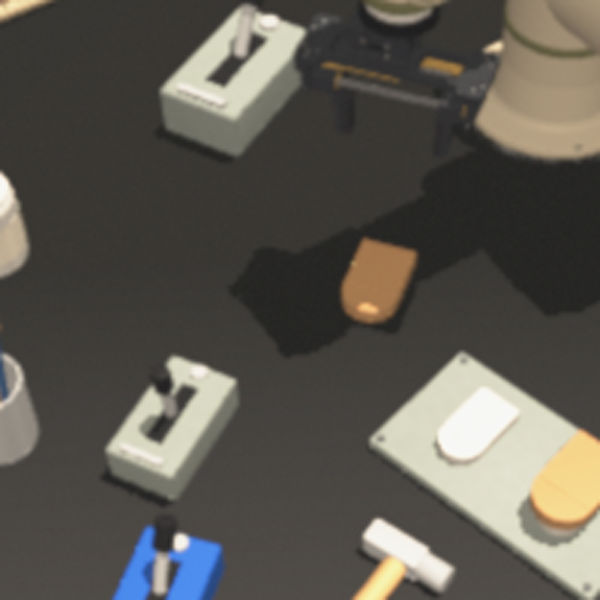

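B now lies smooth face up with the toe outward, at (322,262) in the wrist view. I'll fit its pose for the grasp.

Run:
```python
from fit import *
from rig import state
s,c=pickle.load(open("w17.pkl","rb"))
m=mask_of(c,"sole",(270,195,370,325));v,f=fitpoly(c,s,m,.1,.062,.024,(.39,-.005,np.radians(195)),0);print(v,np.degrees(v[2]),f)
h=np.degrees(v[2])
st=state()
for z in(.06,.004): delta(st,[v[0],v[1],z],toolR(h))
```

```text
[ 0.39502113 -0.00685415  3.40208638] 194.92519083826878 0.01985069562266717
delta [-4.39, -0.13, 12.53] [-0.1, 0.3, 0.0] rows 2.7
delta [-4.36, -0.13, 18.13] [-0.1, 0.3, 0.0] rows 3.7
```

Call:
{"method": "jog_arm", "body": {"motion": [-4.4, -0.1, 5, 0, 0, 0, -4.4, -0.1, 10, 0, 0, 0, -4.4, -0.1, 13, 0, 0, 0, -4.4, -0.1, 16, 0, 0, 0, -4.4, -0.1, 18.2, 0, 0, 0, -4.4, -0.1, 18.2, 0, 0, 0, -4.4, -0.1, 18.2, 0, 0, 0]}}

```text
t: 28.95
eef_pos: [0.3955, -0.0061, 0.0022]
eef_rot: [-0.41, 3.113, -0.0]
force: [-0.3, -0.6, -0.4]
opening: 0.0882
```

Call:
{"method": "jog_arm", "body": {"motion": [0, 0, 0, 0, 0, 0, 0, 0, 0, 0, 0, 0, 0, 0, 0, 0, 0, 0, 0, 0, 0, 0, 0, 0, 0, 0, 0, 0, 0, 0, 0, 0, -4, 0, 0, 0, 0, 0, -8, 0, 0, 0, 0, 0, -12, 0, 0, 0, 0, 0, -12, 0, 0, 0], "claw": 5.0}}

```text
t: 29.85
eef_pos: [0.3974, -0.0067, 0.1262]
eef_rot: [-0.41, 3.105, -0.006]
force: [0.3, 0.1, -1.7]
opening: 0.0615
```

```bash
python3 snap.py w18 wrist
python3 - <<'E'
from fit import *
from rig import state
st=state();print(st["eef_pos"],st["opening"])
for z in(.12,.035): delta(st,[.507,.184,z],toolR(172.6))
E
```

```text
29.85 [ 0.3974 -0.0067  0.1262] [-0.41   3.105 -0.006] [ 0.3  0.1 -1.7] [-0.31  0.17  2.01  0.    0.95 -2.15] 0.0615
[ 0.3962511  -0.00639428  0.12379749] 0.06155967976455785
delta [-15.63, 15.52, 0.42] [-0.1, 0.3, 22.4] rows 4.4
delta [-15.58, 15.54, 8.92] [-0.1, 0.3, 22.4] rows 4.7
```

View pics/w18.png

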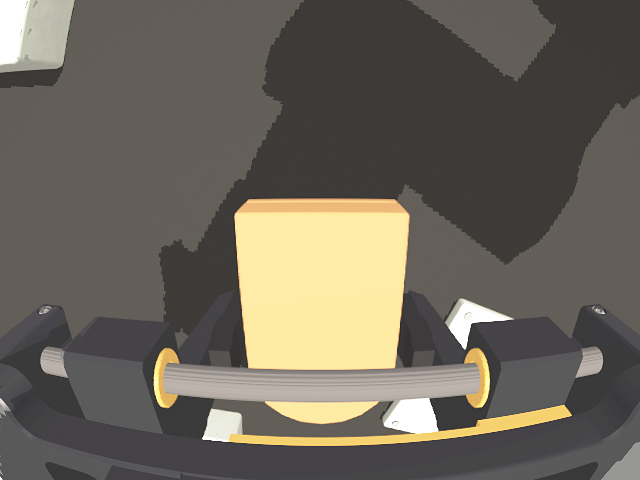

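Run:
```python
from h import *
import pickle
s,c=pickle.load(open("w18.pkl","rb"))
P=px2w(c,[(237,214),(408,214)],s["eef_pos"][2]+.0218,s)
Rt=R.from_rotvec(s["eef_rot"]).as_matrix();print(((P-s["eef_pos"])@Rt).round(4))
```

```text
[[ 0.0505 -0.0307 -0.0221]
 [ 0.0505  0.029  -0.0224]]
```

Call:
{"method": "jog_arm", "body": {"motion": [-15.6, 15.5, 0.4, 0, 0.3, 22.4, -15.6, 15.5, 0.4, 0, 0.3, 22.4, -15.6, 15.5, 0.4, 0, 0.3, 22.4, -15.6, 15.5, 0.4, 0, 0.3, 22.4, -15.6, 15.5, 0.4, 0, 0.3, 22.4, -15.6, 15.5, 0.4, 0, 0.3, 22.4, -15.6, 15.5, 0.4, 0, 0.3, 22.4, -15.6, 15.5, 4, 0, 0.3, 22.4, -15.6, 15.5, 7, 0, 0.3, 22.4, -15.6, 15.5, 7, 0, 0.3, 22.4, -15.6, 15.5, 7, 0, 0.3, 22.4]}}

```text
t: 31.0
eef_pos: [0.507, 0.1829, 0.0545]
eef_rot: [0.204, 3.135, -0.003]
force: [0.5, 1.2, -0.7]
opening: 0.0619
```

Run:
```python
from fit import *
from rig import state
st=state();print(st["eef_pos"],st["opening"])
delta(st,[.5066,.1843,.031],toolR(172.6))
```

```text
[0.50698044 0.18286995 0.05449406] 0.061864412225204744
delta [0.06, 0.14, 2.35] [-0.1, 0.0, -0.0] rows 0.5
```

Call:
{"method": "jog_arm", "body": {"motion": [0, 0.1, 1.5, 0, 0, 0, 0, 0.1, 2.3, 0, 0, 0, 0, 0.1, 2.4, 0, 0, 0, 0, 0.1, 2.4, 0, 0, 0]}}

```text
t: 31.4
eef_pos: [0.5074, 0.1837, 0.0312]
eef_rot: [0.204, 3.134, -0.003]
force: [0.2, 0.4, -1.3]
opening: 0.0617
```

Call:
{"method": "jog_arm", "body": {"motion": [0, 0, 0, 0, 0, 0, 0, 0, 0, 0, 0, 0, 0, 0, 0, 0, 0, 0, 0, 0, -1, 0, 0, 0, 0, 0, -4, 0, 0, 0, 0, 0, -8, 0, 0, 0, 0, 0, -13, 0, 0, 0, 7, 8, -18, 0, 0, 0, 10, 15, -22, 0, 0, 0, 10, 15, -22, 0, 0, 0, 10, 15, -22, 0, 0, 0], "claw": 8.8}}

```text
t: 32.5
eef_pos: [0.427, 0.3455, 0.252]
eef_rot: [0.204, 3.133, -0.002]
force: [0.3, 0.5, 0.3]
opening: 0.0877
```

```bash
python3 snap.py w19 wrist; python3 snap.py t6 top;  python3 snap.py s6 scene
python3 - <<'E'
import cv2
im=cv2.imread("pics/t6.png")[180:320,140:400];cv2.imwrite("pics/t6z.png",cv2.resize(im,None,fx=3,fy=3,interpolation=cv2.INTER_CUBIC))
im=cv2.imread("pics/s6.png")[180:360,220:460];cv2.imwrite("pics/s6z.png",cv2.resize(im,None,fx=3,fy=3,interpolation=cv2.INTER_CUBIC))
E
```

```text
32.5 [0.427  0.3455 0.252 ] [ 2.040e-01  3.133e+00 -2.000e-03] [0.3 0.5 0.3] [ 0.47  0.36  1.4  -0.    1.38 -0.97] 0.0877
32.55 [0.4252 0.3509 0.2558] [0.197 3.13  0.006] [-2.6  3.1  2.5] [ 0.48  0.36  1.39  0.    1.39 -0.97] 0.0879
32.6 [0.4266 0.3483 0.2539] [0.195 3.13  0.004] [ 0.8 -1.   0.4] [ 0.47  0.36  1.4  -0.    1.38 -0.97] 0.0881
```

View pics/t6z.png

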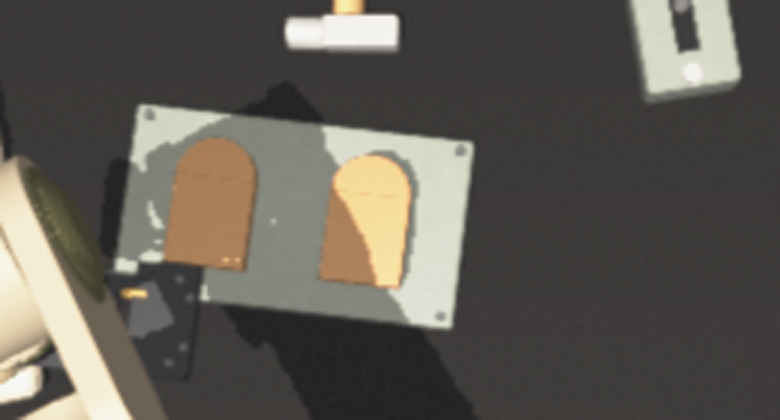

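View pics/s6z.png

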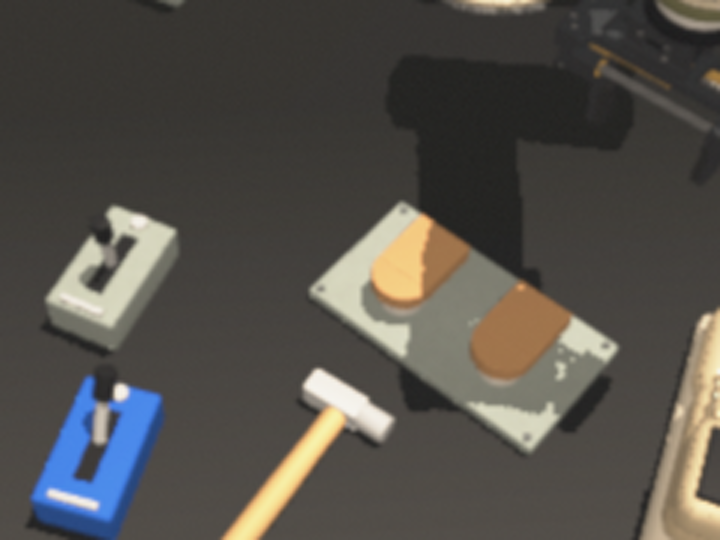

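View pics/w19.png

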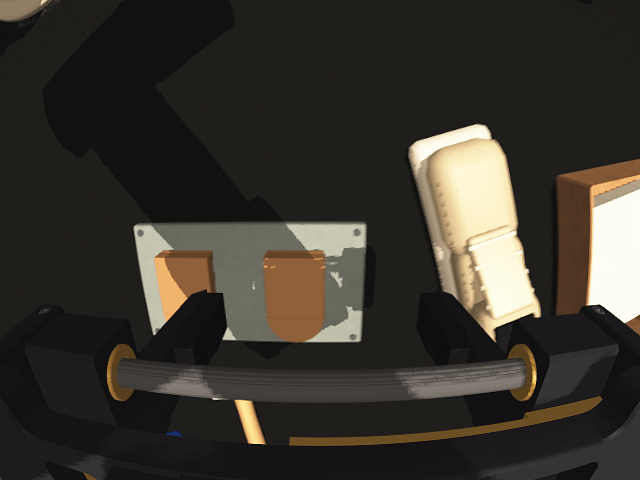

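Run:
```python
from fit import *
s,c=pickle.load(open("t6.pkl","rb"))
for n,roi,x0 in [("A",(185,215,232,280),(.5218,.3032,3.01)),("B",(236,220,285,285),(.507,.184,3.01))]:
    m=mask_of(c,"sole",roi);v,f=fitpoly(c,None,m,.1,.062,.052,x0,.028);print("top",n,v.round(4),np.degrees(v[2]),f)
P=px2w(c,[(140+138/3,180+104/3),(140+473/3,180+142/3),(140+452/3,180+328/3),],.014);print(P, (P[0]+P[2])/2)
s,c=pickle.load(open("s6.pkl","rb"))
for n,roi,x0 in [("A",(370,265,415,310),(.5218,.3032,3.01)),("B",(338,248,380,285),(.507,.184,3.01))]:
    m=mask_of(c,"sole",roi);v,f=fitpoly(c,None,m,.1,.062,.052,x0,.028);print("scene",n,v.round(4),np.degrees(v[2]),f)
```

```text
top A [0.5224 0.3021 2.9863] 171.10447789349715 0.01810237203495635
top B [0.5071 0.1823 2.9974] 171.73743239920688 0.03815219632914002
[[0.60459983 0.3667146  0.014     ]
 [0.57038528 0.09985988 0.014     ]
 [0.42286991 0.11786637 0.014     ]] [0.51373487 0.24229049 0.014     ]
scene A [0.5218 0.3039 2.9863] 171.1029322968874 0.11098398169336388
scene B [0.5085 0.18   2.9567] 169.40807227806158 0.27446540880503145
```

Run:
```python
from h import *
import pickle
from rig import state
s,c=pickle.load(open("t6.pkl","rb"))
g=c["color"].astype(int);roi=g[145:225,340:395]
m=((roi.min(2)>120)).astype(np.uint8);m=cv2.morphologyEx(m,cv2.MORPH_CLOSE,np.ones((9,9),np.uint8));n,l,st,_=cv2.connectedComponentsWithStats(m);k=(l==1+np.argmax(st[1:,4])).astype(np.uint8)
r=cv2.minAreaRect(np.argwhere(k)[:,::-1].astype(np.float32));b=cv2.boxPoints(r)+[340,145];print(r,b)
P=px2w(c,b,.045);print(P.round(4),P.mean(0));print([np.linalg.norm(P[i]-P[i-1]).round(4) for i in range(4)])
o=lambda x,y:(330+x/7,140+y/7)
Q=px2w(c,[o(230,130),o(290,450)],.047);print("bar,stud",Q,np.degrees(np.arctan2(*(Q[0]-Q[1])[[1,0]])))
print("knob end",px2w(c,[o(278,222)],.115))
print("brush tips",px2w(c,[(429,118),(451,122)],.19))
z=c["color"][95:225,285:470,::-1];cv2.imwrite("pics/t6b.png",cv2.resize(z,None,fx=4.2,fy=4.2,interpolation=cv2.INTER_CUBIC))
delta(state(),[.66,-.06,.27],toolR(186))
```

```text
((26.271997451782227, 37.496002197265625), (54.38117980957031, 31.841611862182617), 79.69515228271484) [[345.74399471 158.59199905]
 [377.07199478 152.89599991]
 [386.79999924 206.40000534]
 [355.47200012 212.0960083 ]]
[[ 0.729  -0.0166  0.045 ]
 [ 0.7419 -0.0913  0.045 ]
 [ 0.6125 -0.1105  0.045 ]
 [ 0.5999 -0.0367  0.045 ]] [ 0.67084852 -0.06376534  0.045     ]
[np.float64(0.1306), np.float64(0.0758), np.float64(0.1308), np.float64(0.0749)]
bar,stud [[ 0.72797338 -0.05697441  0.047     ]
 [ 0.61765986 -0.07436642  0.047     ]] 8.95949724479073
knob end [[ 0.67876104 -0.06519429  0.115     ]]
brush tips [[ 0.77562951 -0.18693179  0.19      ]
 [ 0.76621165 -0.23355932  0.19      ]]
delta [-28.19, -37.35, -1.72] [-0.0, 0.2, -13.2] rows 9.4
```

View pics/t6b.png

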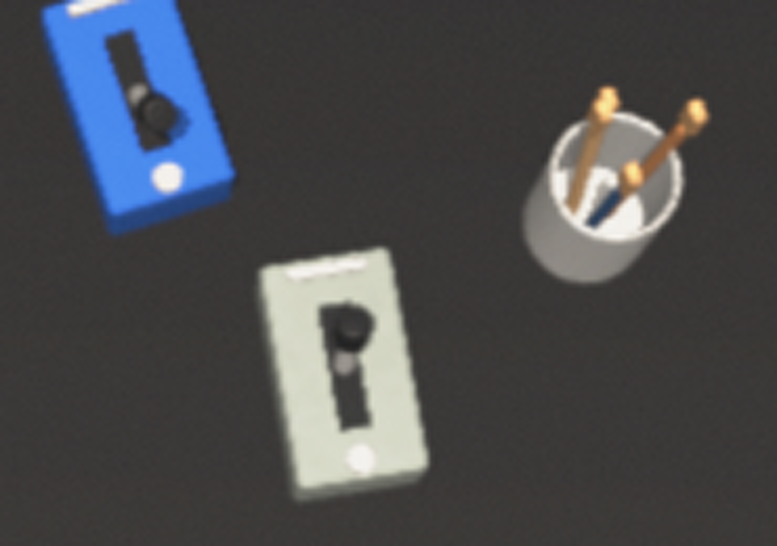

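```bash
cat > lev.py <<'E'
from h import *
P=np.array([.6708,-.0643,0]);A=np.array([np.cos(np.radians(8.7)),np.sin(np.radians(8.7)),0])
def go(al,z):
    from rig import state
    s=state();print("t",s["t"],"along",((s["eef_pos"]-P)@A).round(4),"z",s["eef_pos"][2].round(4))
    return delta(s,P+al*A+[0,0,z],toolR(188.7))
E
python3 -c "
from lev import *
go(.055,.2);go(.055,.095)"
```

```text
t 32.65 along -0.1785 z 0.2519
delta [-34.58, -36.13, 5.31] [-0.0, 0.2, -15.9] rows 10.1
t 32.65 along -0.1785 z 0.2519
delta [-34.54, -36.13, 15.81] [-0.0, 0.2, -15.9] rows 10.5
```

Call:
{"method": "jog_arm", "body": {"motion": [-34.6, -36.1, 5.3, 0, 0, -15.9, -34.6, -36.1, 5.3, 0, 0, -15.9, -34.6, -36.1, 5.3, 0, 0, -15.9, -34.6, -36.1, 5.3, 0, 0, -15.9, -34.6, -36.1, 5.3, 0, 0, -15.9, -34.6, -36.1, 5.3, 0, 0, -15.9, -34.6, -36.1, 5.3, 0, 0, -15.9, -34.6, -36.1, 5.3, 0, 0, -15.9, -34.6, -36.1, 5.3, 0, 0, -15.9, -34.6, -36.1, 5.3, 0, 0, -15.9, -34.6, -36.1, 5.3, 0, 0, -15.9, -34.6, -36.1, 5.3, 0, 0, -15.9, -34.6, -36.1, 5.3, 0, 0, -15.9], "claw": 0}}

```text
t: 33.95
eef_pos: [0.7248, -0.0555, 0.2002]
eef_rot: [-0.237, 3.13, -0.0]
force: [0.2, 1.1, -0.3]
opening: 0.0005
```

```bash
python3 snap.py w20 wrist; python3 -c "
from lev import *
go(.055,.2);go(.055,.095)"
```

```text
33.95 [ 0.7248 -0.0555  0.2002] [-0.237  3.13  -0.   ] [ 0.2  1.1 -0.3] [-0.24  0.82  0.79  0.    1.53 -1.96] 0.0005
t 34.0 along 0.0548 z 0.2007
delta [-0.01, -0.12, 0.07] [-0.0, 0.2, 0.0] rows 0.0
t 34.0 along 0.0548 z 0.2007
delta [0.02, -0.11, 10.57] [-0.0, 0.2, 0.0] rows 2.1
```

View pics/w20.png

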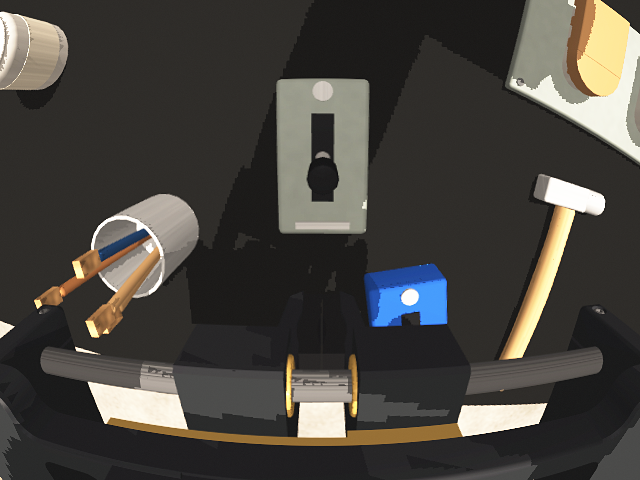

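Call:
{"method": "jog_arm", "body": {"motion": [0, 0, 4, 0, 0, 0, 0, 0, 8, 0, 0, 0, 0, 0, 10.5, 0, 0, 0, 0, 0, 10.5, 0, 0, 0, 0, 0, 10.5, 0, 0, 0]}}

```text
t: 34.5
eef_pos: [0.7255, -0.0541, 0.0976]
eef_rot: [-0.24, 3.127, -0.002]
force: [-0.9, 0.7, 1.1]
opening: 0.0007
```

```bash
python3 snap.py w21 wrist; python3 snap.py s7 scene; python3 -c "
from lev import *
go(-.012,.095)
im=cv2.imread('pics/s7.png')[180:360,170:410];cv2.imwrite('pics/s7z.png',cv2.resize(im,None,fx=3,fy=3,interpolation=cv2.INTER_CUBIC))"
```

```text
34.5 [ 0.7255 -0.0541  0.0976] [-2.400e-01  3.127e+00 -2.000e-03] [-0.9  0.7  1.1] [-0.24  0.89  0.93  0.    1.32 -1.96] 0.0007
34.55 [ 0.7259 -0.0544  0.0984] [-2.390e-01  3.125e+00 -2.000e-03] [0.5 0.4 0.9] [-0.24  0.89  0.92  0.    1.32 -1.96] 0.0007
t 34.6 along 0.0561 z 0.0986
delta [6.81, -0.12, 0.31] [-0.1, 0.4, 0.1] rows 1.4
```

View pics/s7z.png

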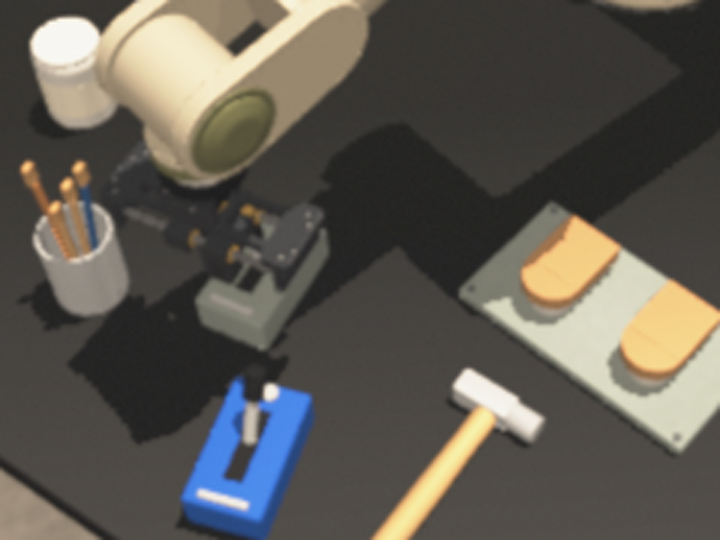

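View pics/w21.png

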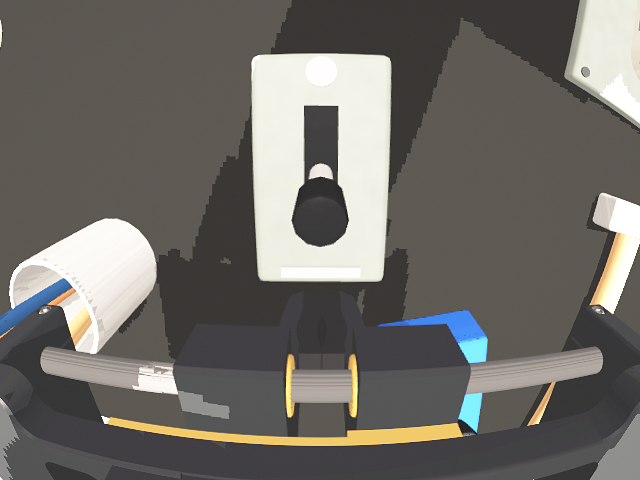

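Call:
{"method": "jog_arm", "body": {"motion": [1, 0, 0.3, 0, 0, 0, 2, 0, 0.3, 0, 0, 0, 2.7, 0, 0.3, 0, 0, 0, 3.4, 0, 0.3, 0, 0, 0, 4.1, 0, 0.3, 0, 0, 0, 4.7, 0, 0.3, 0, 0, 0, 5.3, 0, 0.3, 0, 0, 0, 5.8, 0, 0.3, 0, 0, 0, 6.2, 0, 0.3, 0, 0, 0, 6.2, 0, 0.3, 0, 0, 0]}}

```text
t: 35.6
eef_pos: [0.6641, -0.0641, 0.0948]
eef_rot: [-0.239, 3.126, -0.002]
force: [1.1, 0.8, -0.4]
opening: 0.0004
```

```bash
python3 snap.py w22 wrist; python3 -c "
from lev import *
go(-.012,.095)"
```

```text
35.6 [ 0.6641 -0.0641  0.0948] [-2.390e-01  3.126e+00 -2.000e-03] [ 1.1  0.8 -0.4] [-0.27  0.75  1.19  0.    1.19 -2.  ] 0.0004
t 35.65 along -0.0064 z 0.0948
delta [0.56, -0.12, -0.03] [-0.1, 0.3, 0.0] rows 0.1
```

View pics/w22.png

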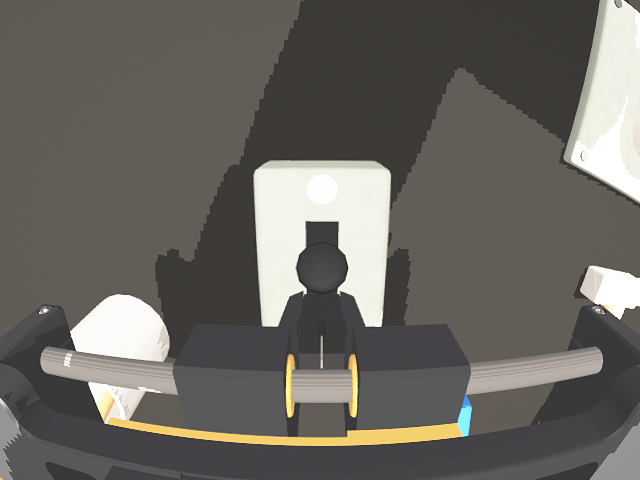

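Call:
{"method": "jog_arm", "body": {"motion": [0.3, 0, 0, 0, 0, 0, 0.5, 0, 0, 0, 0, 0, 0.7, 0, 0, 0, 0, 0, 0.7, 0, 0, 0, 0, 0]}}

```text
t: 36.05
eef_pos: [0.6599, -0.0648, 0.0957]
eef_rot: [-0.238, 3.118, -0.003]
force: [14.9, 1.8, -1.6]
opening: 0.0004
```

Call:
{"method": "jog_arm", "body": {"motion": [0.2, 0, 0, 0, 0, 0, 0.4, 0, 0, 0, 0, 0, 0.4, 0, 0, 0, 0, 0]}}

```text
t: 36.35
eef_pos: [0.6591, -0.065, 0.097]
eef_rot: [-0.237, 3.108, -0.005]
force: [18.2, 3.7, -2.2]
opening: 0.0002
```

Call:
{"method": "jog_arm", "body": {"motion": [-1, 0, 0, 0, 0, 0, -2, 0, 0, 0, 0, 0, -2, 0, -3, 0, 0, 0, -2, 0, -7, 0, 0, 0, -2, 0, -9, 0, 0, 0, -2, 0, -9, 0, 0, 0, 2, 0, -9, 0, 0, 0, 5, 0, -9, 0, 0, 0, 8, 0, -9, 0, 0, 0, 8, 0, -9, 0, 0, 0, 8, 0, -9, 0, 0, 0]}}

```text
t: 37.45
eef_pos: [0.5775, -0.077, 0.1842]
eef_rot: [-0.237, 3.109, -0.004]
force: [0.6, 0.4, 0.7]
opening: 0.0006
```

```bash
python3 snap.py w23 wrist;python3 snap.py t7 top;python3 snap.py s8 scene; python3 -c "
from lev import *
go(-.085,.095);go(.012,.095)
im=cv2.imread('pics/s8.png')[180:360,170:410];cv2.imwrite('pics/s8z.png',cv2.resize(im,None,fx=3,fy=3,interpolation=cv2.INTER_CUBIC))"
```

```text
37.45 [ 0.5775 -0.077   0.1842] [-0.237  3.109 -0.004] [0.6 0.4 0.7] [-0.34  0.47  1.42  0.01  1.23 -2.06] 0.0006
37.5 [ 0.5781 -0.077   0.1843] [-0.237  3.109 -0.004] [-0.2  0.5 -0. ] [-0.34  0.47  1.41  0.01  1.23 -2.06] 0.0007
37.55 [ 0.5784 -0.0769  0.1844] [-0.238  3.108 -0.004] [0.5 0.4 0.4] [-0.34  0.47  1.41  0.01  1.23 -2.06] 0.0004
t 37.6 along -0.0933 z 0.1844
delta [-0.61, -0.11, 8.96] [-0.3, 1.4, 0.1] rows 1.8
t 37.6 along -0.0933 z 0.1844
delta [-10.31, -0.12, 9.19] [-0.3, 1.4, 0.1] rows 2.8
```

View pics/w23.png

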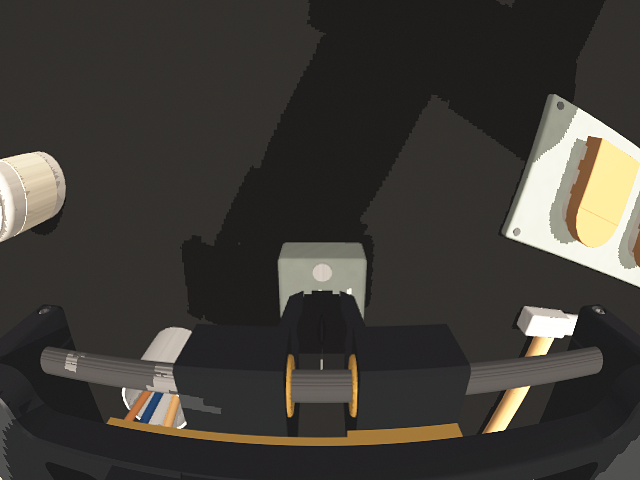

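View pics/s8z.png

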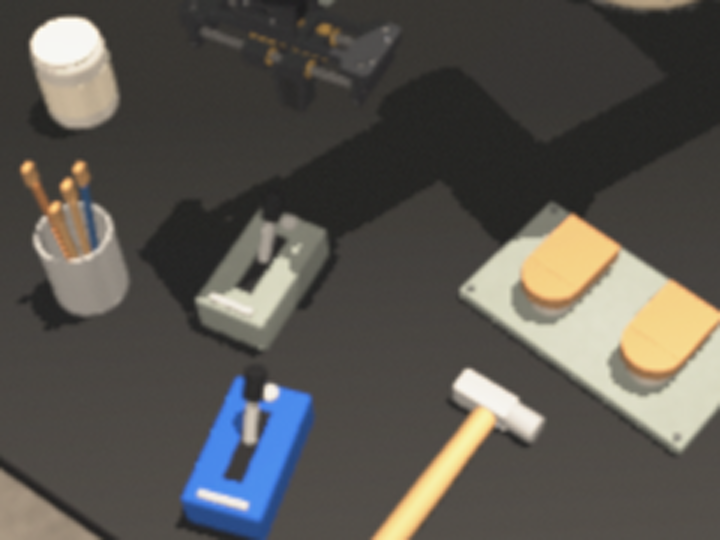

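The lever leans to the stud, so it's fully off. I'll descend on the stud side and push it on.

Call:
{"method": "jog_arm", "body": {"motion": [0.2, 0, 4, 0, 1.4, 0, 0.2, 0, 8, 0, 1.4, 0, 0, 0, 9, 0, 1.4, 0, 0, 0, 9, 0, 1.4, 0, -1.5, 0, 9, 0, 1.4, 0, -2.5, 0, 9, 0, 1.4, 0, -3.5, 0, 9, 0, 1.4, 0, -4.5, 0, 9, 0, 1.4, 0, -5.3, 0, 9, 0, 1.4, 0, -6.1, 0, 9.1, 0, 1.4, 0, -6.9, 0, 9.1, 0, 1.4, 0, -7.6, 0, 9.1, 0, 1.4, 0, -8.3, 0, 9.2, 0, 1.4, 0, -8.9, 0, 9.2, 0, 1.4, 0, -9.4, 0, 9.2, 0, 1.4, 0, -9.4, 0, 9.2, 0, 1.4, 0]}}

```text
t: 39.2
eef_pos: [0.6739, -0.0625, 0.0942]
eef_rot: [0.24, -3.132, 0.007]
force: [0.1, 0.4, 0.6]
opening: 0.0002
```

```bash
python3 -c "
from lev import *
go(.012,.095)"
```

```text
t 39.2 along 0.0034 z 0.0942
delta [-0.86, -0.13, -0.08] [-0.3, -0.0, 0.1] rows 0.2
```

Call:
{"method": "jog_arm", "body": {"motion": [-0.4, 0, 0, 0, 0, 0, -0.7, 0, 0, 0, 0, 0, -1, 0, 0, 0, 0, 0, -1, 0, 0, 0, 0, 0]}}

```text
t: 39.6
eef_pos: [0.682, -0.0612, 0.0937]
eef_rot: [0.24, -3.126, 0.006]
force: [-13.7, -1.4, 3.1]
opening: 0.0006
```

Call:
{"method": "jog_arm", "body": {"motion": [-0.2, 0, 0, 0, 0, 0, -0.4, 0, 0, 0, 0, 0, -0.4, 0, 0, 0, 0, 0]}}

```text
t: 39.9
eef_pos: [0.6826, -0.0612, 0.0934]
eef_rot: [0.239, -3.114, 0.005]
force: [-24.4, -2.6, 10.3]
opening: 0.0004
```

Hard stop again at +12 mm, the mirror image of the off stop. I'll retreat and inspect.

Call:
{"method": "jog_arm", "body": {"motion": [1, 0, 0, 0, 0, 0, 3, 0, 0, 0, 0, 0, 5, 0, 0, 0, 0, 0, 8, 0, -1, 0, 0, 0, 11, 0, -4, 0, 0, 0, 14, 0, -8, 0, 0, 0, 16, 0, -13, 0, 0, 0, 18, 0, -18, 0, 0, 0, 22, 0, -20, 0, 0, 0, 22, 0, -20, 0, 0, 0, 22, 0, -20, 0, 0, 0, 22, 0, -20, 0, 0, 0]}}

```text
t: 41.1
eef_pos: [0.4692, -0.0936, 0.2964]
eef_rot: [0.239, -3.114, 0.004]
force: [-0.2, -0.3, 0.3]
opening: 0.0006
```

```bash
python3 snap.py t9 top;python3 snap.py s9 scene; python3 -c "
from fit import *
im=cv2.imread('pics/s9.png')[180:360,170:410];cv2.imwrite('pics/s9z.png',cv2.resize(im,None,fx=3,fy=3,interpolation=cv2.INTER_CUBIC))
s,c=pickle.load(open('t9.pkl','rb'))
z=c['color'][140:300,170:400,::-1];cv2.imwrite('pics/t9z.png',cv2.resize(z,None,fx=3.4,fy=3.4,interpolation=cv2.INTER_CUBIC))
for n,roi,x0 in [('A',(185,215,232,280),(.5218,.3032,3.01)),('B',(236,220,285,285),(.507,.184,3.01))]:
    m=mask_of(c,'sole',roi);v,f=fitpoly(c,None,m,.1,.062,.052,x0,.028);print('top',n,v.round(4),np.degrees(v[2]),f)
A=np.array([np.cos(np.radians(8.7)),np.sin(np.radians(8.7)),0]);P=np.array([.6708,-.0643,.04])
for a in(-.5,0,.5): print(a,w2px(c,[P+.078*(np.sin(a)*A+np.cos(a)*np.array([0,0,1]))]), (w2px(c,[P+.078*(np.sin(a)*A+np.cos(a)*np.array([0,0,1]))])-[170,140])*3.4)
"
```

```text
41.1 [ 0.4692 -0.0936  0.2964] [ 0.239 -3.114  0.004] [-0.2 -0.3  0.3] [-0.44  0.18  1.52 -0.01  1.46 -2.16] 0.0006
41.15 [ 0.4692 -0.0936  0.2962] [ 2.390e-01 -3.113e+00  3.000e-03] [ 0.4 -0.2 -0.9] [-0.44  0.18  1.52 -0.01  1.46 -2.16] 0.0007
top A [0.5213 0.3033 3.0175] 172.89005305720724 0.043227091633466164
top B [0.507  0.1822 2.9993] 171.84752376428779 0.06233661773577315
-0.5 [[372.07040419 191.97353015]] [[687.03937424 176.7100025 ]]
0 [[369.54055075 174.86682198]] [[678.43787256 118.54719472]]
0.5 [[366.19286208 159.92794529]] [[667.05573106  67.755014  ]]
```

View pics/t9z.png

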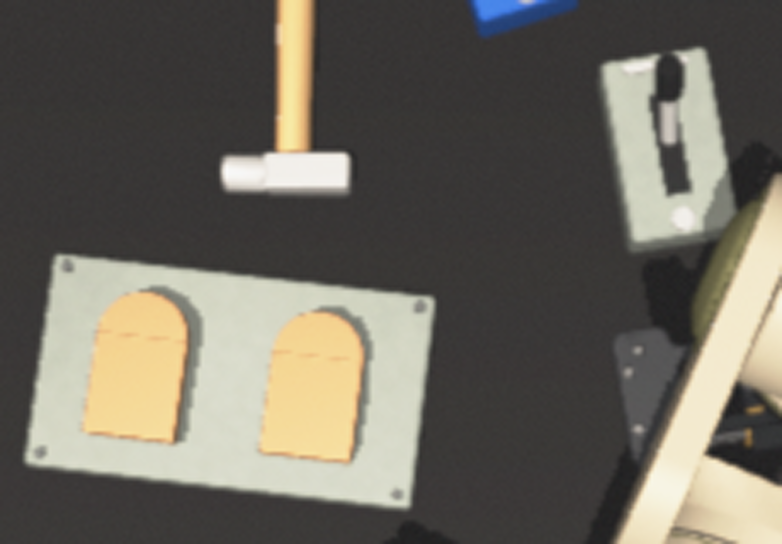

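View pics/s9z.png

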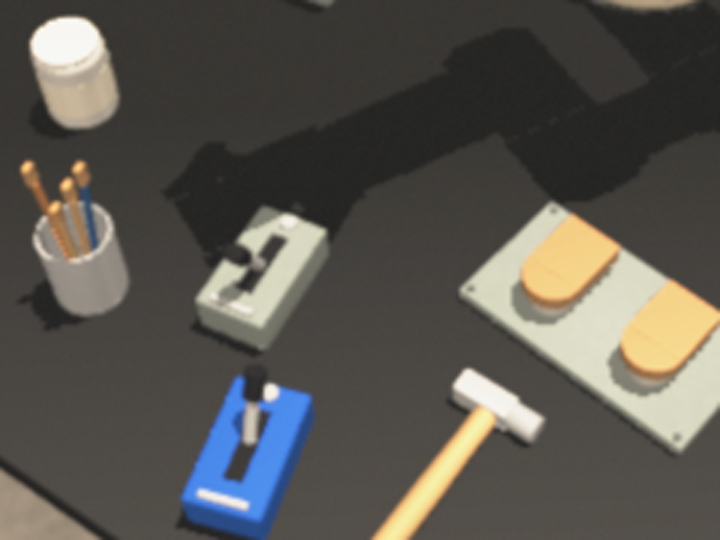

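The knob end sits at (668,68), exactly where +0.5 rad predicts, so the lever is fully on. Both soles lie squarely on their pads and nothing else has moved, so I'm handing in.

```bash
python3 -c "
from rig import sign_off
print(sign_off())"
```

```text
the job is handed in; nothing more can be done
None
```

Both half-soles lie released on the warmer pads, and after that I pushed the trip lever fully off and then fully on. I handed in at about 41 s of the 72 s allowed.

- **Soles:** The first was already smooth side up and went straight onto the left pad. The second lay tread up. I stood it on its waist end, re-gripped it, laid it over smooth side up, and placed it on the right pad.
- **Placement check:** The last top-camera fits put both soles within about 2 mm and about 1° of their pads, toes to the rounded ends. An earlier scene-camera fit of the right sole came out about 5 mm and 3° away, but it matched poorly with half the sole in shadow, so I relied on the top camera.
- **Lever:** Both pushes ended against a hard stop, at 18 N for off and 24 N for on, about 12 mm either side of the pivot. The last top picture shows the knob where fully on should be.
- **Other things:** The shoe, tin, brush pot and hammer looked undisturbed in the pictures. I did not measure their positions before and after. The gripper was clear of everything at hand-in.

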